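Seat the valve block and hold its leaning check valve open with the snap coupler

ROBOT

A 6-joint arm with a two-finger parallel gripper is mounted at the origin on the work surface; the furniture and walls round the work are solid. World frame = base frame: x ahead of the robot, y to its left, z up, the work surface at z = 0. Lengths are in m, angles in degrees, forces in N, time in s.
With the tool pointing down it reaches from about 0.35 to 0.725 m from the base axis. Payload 6 kg.
Tool frame: the origin (TCP) lies on the centre line of the jaws, within the pads' length; the fingertips stand 17 mm ahead of it and the grasp point (between the pads) lies 2 mm behind it; x points along the fingers, y is the direction in which the jaws open and shut, and the axes are right-handed (so a half turn about x gives the same grasp; the last joint's range is limited). The gripper opens to 85 mm and grips with 20 to 120 N. Pads are 22 mm wide; open, the fingers measure 114 mm over their backs; the gripper's body (76 mm by 85 mm) begins 54 mm behind the grasp point. The pads swing forward as they close: fully open they stand 13 mm farther back than shut.
Start: joints at [-48.031, 2.303, 4.859, 0, -92.561, -19.12], TCP at [0.233, -0.553, 0.21] pointing down, gripper open.
Joint ranges: [-146.85, 146.85], [-73.84, 115.35], [-62.03, 85.46], [-188.31, 113.3], [-161.28, -10.13], [-171.36, 171.36]. Speed limits (degrees/s): [147.25, 147.25, 172.46, 180, 180, 180].

INTERFACE

Orientations are given as [roll, pitch, yaw] about the fixed x, y, z axes, in that order (R = Rz(yaw) Ry(pitch) Rx(roll)).
In Python, from plant import arm gives the robot as it stands.
- The arm moves only by the tool jog_arm, never from a script. Its argument "commands" is a list of rows, each an object of numbers: "rx", "ry", "rz": the turn, a rotation vector about the tool's x, y, z normalised to -1 to 1, where 1 is 30 degrees; "dx", "dy", "dz": the shift along the tool's x, y, z normalised to -1 to 1, where 1 is 500 mm; "claw": the opening, from 0 (shut) to 1 (fully open). A call has 1 to 12 rows; each row is the pose to reach, as a shift and turn from the pose commanded when the call began, along the tool's axes at that moment; what a row does not reach only later rows make up. A row lasts 1/12 s, in which the tool goes at most 41.7 mm and 7.16 degrees, less where a joint would pass 70% of its speed; a pose out of reach is approached as far as the arm can. A call with a number of a shift or a turn outside -1 to 1 is refused whole. A call with a gripper value outside its range is refused whole. The fingers move at their own pace and stop on an object; "newtons" is the grip in N (left out, the last holds). Time passes only in rows, so rows that repeat a pose let the fingers close. It gives the time, the measured TCP pose, the force and the opening at its end, in the units of the state.
- arm.get_state(): the state, without advancing time (a new reading comes with each control period).
- arm.get_image(name): name is "scene" or "side" or "wrist"; returns a dict with "frame" (480x640x3 uint8, red, green, blue), "fx", "fy", "cx", "cy" (pixels), "dist" ([k1, k2, p1, p2, k3] as OpenCV has them; the pictures are not rectified), "extrinsics" (4x4, takes a point from camera to world coordinates). Camera axes: x right, y up, looking along -z (the intrinsics and any distortion apply to the point x, -y, -z); pixel columns grow to the right and rows downward; lengths in m; the calibration is good to about 2 mm. A picture is of the moment at which its call begins. There is no depth.
- arm.sign_off(): hands the job in, once; it reports no verdict.
Trained networks look in the newest picture that a camera, given by its name, has taken for a name from the list of things; names that differ only in an ending like _2 or _b are one class to them, and where a whole thing is asked for, a point or a joint stands for the part that bears it (a point fixed in the world has none). Each returns a list of dicts, best first, with "conf" (0 to 1); they miss things now and then, are a little off and sometimes report something else, mostly with a low value. They report only what shows in the picture. A call takes as long as a camera call. They do not tell look-alikes from the thing itself.
- arm.find_in(camera, target): "position" ([x, y, z] in m, in world coordinates, good to about 4 mm: the middle of the surface that is visible of it).
- arm.place_of(camera, target): "position" ([x, y, z] in m, in world coordinates, good to about 4 mm: a listed point, or the origin of a listed thing).
The state is a dict: "time": time; "qpos": joint angles; "joint_velocities": joint speeds; "effort": joint torques, N m; "ee_pos": TCP position; "tcp_rot": TCP orientation; "wrist_force": force on the tool from outside, world axes, zero at the start; "ft_torque": the same for the moment, N m; "gripper_width": finger opening in m.
Only numpy, scipy, OpenCV 4.12 (cv2) and the standard library are available. Lean on these libraries where they do the work, as an engineer would, in place of code of your own. Each camera call takes 0.05 s, during which the arm holds its last target.

TASK

Set the loose valve block down on the two pegs of the locating base, flush, its wide hole on the wide front peg, and let go of it. Then take the snap coupler that stands on the bench, push it squarely along the block's leaning nipple until it snaps over, and press on against the spring until it is fully home and the valve pin is pushed right in. Keep it pressed home for at least two seconds and finish while still holding it so; leave the two specimen cups where they are.

Things in the scene. Friction and masses are not known exactly. Their poses are not given: they have to be found in the camera images.
- base_front_peg (a point): Foot of the wide peg (14 mm thick, 20 mm tall, chamfered) of the locating base, on the plate's top face, 14 mm above the bench. The base is an aluminium plate 120 x 76 mm fixed to the bench; x points from the wide front peg to the thin rear peg, z up. It stands on the left or right half of the bench, the loose block on the other half.
- base_rear_peg (a point): Foot of the thin peg (10 mm thick, 20 mm tall) of the same base, on the plate's top face, 64 mm behind the wide peg along x.
- block_front_hole (a point): Centre of the mouth of the wide hole (16 mm, 22 mm deep) in the flat underside of the loose valve block (aluminium, 0.4 kg, 100 mm in x, 56 mm in y, 48 mm high, with a grip post and a leaning nipple on top). Block axes: x from front (nipple) to rear (grip post), z up. Seated, this point lies on the foot of the wide peg and the axes agree with the base's.
- block_rear_hole (a point): Centre of the mouth of the thin hole (12 mm, 22 mm deep) in the block's underside, 64 mm behind the wide hole; seated, it lies on the foot of the thin peg.
- block_grip (a point): Where to grasp the block: middle of its upright plastic grip post, 80 mm above the underside, 53 mm behind the wide hole in the block's x. The post has upright flat sides, 26 mm in x, 28 mm in y, and runs from 48 to 102 mm above the underside.
- nipple: Steel nipple of the block, a round post 16 mm thick, 34 mm long, on a 32 mm boss. Origin: centre of its foot on the boss's face, 50 mm above the block's underside, 2 mm behind the wide hole in x. z runs out along it, leaning 20 degrees from vertical to the block's front (-x). Sprung balls stand 3 mm out of its flanks (+y, -y), 24 mm from the foot; they snap out behind the coupler's lip.
- nipple_tip (a point): Centre of the nipple's tapered tip face, 34 mm from the foot along its z axis. The valve pin stands 10 mm out of it. Pushing the coupler over the sprung balls takes about 6 N, then they draw it on a few mm.
- valve_pin (a joint): How far the sprung brass valve pin (9 mm thick) is pushed into the nipple's tip: 0 = out by 10 mm, 0.010 m = flush, pushed right in. The spring pushes back with 4 N at first touch and 11 N when flush; the coupler must be kept pressed to hold it in.
- coupler_mouth (a point): Centre of the open mouth of the loose steel snap coupler (0.12 kg, 88 mm long, sleeve 36 mm thick), which stands on its mouth on the bench; z runs from mouth to grip. Bore: flared mouth 24 mm wide, lip 18.4 mm wide 4 to 8 mm deep, then a 25 mm cavity to a ceiling 32 mm deep. On the nipple (z axes alike) it meets the pin with the mouth 12 mm from the foot; fully home it is 2 mm from the foot.
- coupler_grip (a point): Middle of the coupler's hexagonal grip, 67 mm from the mouth, axes as the mouth's. The hexagon is 28 mm across flats, from 46 to 88 mm from the mouth; flats face +y and -y and every 60 degrees from there. Under it is a 44 mm wide collar (40 to 46 mm from the mouth) on which fingertips can push.
- cup_a: Bystander: lidded specimen cup, 50 mm wide, 63 mm tall, standing on the right, nearer the robot. Origin under its centre.
- cup_b: Bystander: second lidded specimen cup of the same size, standing on the left, nearer the robot. Origin under its centre.
Not all that is in view belongs to the job. What is shaped like the part that bears block_front_hole but green is not meant. What is shaped like the part that bears base_front_peg but blue is not meant.

How it is judged (in metres and radians):
On the way, in this order (a step that is already met when the one before it is completed fails the run):
1. the block sits flush on the base's two pegs, let go, the coupler not yet on it (distance between block_front_hole and base_front_peg below 0.004 m and distance between block_rear_hole and base_rear_peg below 0.004 m and contact force between the fingers and block below 0.5 N and distance between coupler_mouth and nipple_tip above 0.05 m), for 0.3 s.
2. the coupler is snapped on, square and home, and the valve pin held in for two seconds (distance between block_front_hole and base_front_peg below 0.004 m and distance between block_rear_hole and base_rear_peg below 0.004 m and value of joint valve_pin above 0.007 m and distance between coupler_mouth and nipple below 0.009 m and angle between the z axis of coupler_mouth and the z axis of nipple, either way round below 0.08 rad and contact force between the fingers and coupler above 4 N), for 2 s.
At the end, for the whole second after the job is handed in: The block sits on the pegs (both holes within 4 mm of the peg feet), the coupler held by the fingers (over 4 N) is pressed home on the nipple (mouth within 9 mm of the nipple's foot, axes within 0.08 rad) and the valve pin is pushed in by more than 7 of its 10 mm (all of step 2); the arm keeps its last pose, push and grip.
It fails at once if a specimen cup is shifted by more than 30 mm (distance of any of cup_a, cup_b from where it was at the start of the episode above 0.03 m).
It also fails if it takes over 67 s, if anything falls off the work surface, if the arm or the gripper's body presses on something with over 40 N, if the wrist force passes 120 N, or if a joint passes its speed limit or range.

## Working session

There is one attempt and no reset: what is moved stays moved. The work goes in short steps, Python scripts to look and compute and a tool call to move; the robot and the scene stay as the last step left them, time stands still between calls to the robot, and variables do not carry over. Pictures are saved under pics/ and viewed, and the job is handed in when it is done.

Besides the shell and the picture viewer there is one more tool, called after "Request:" in YAML: its name, and indented under it one key for each argument. jog_arm: Moves the arm, as the interface text tells. Its arguments: {"type":"object","properties":{"commands":{"type":"array","items":{"type":"object","properties":{"rx":{"type":"number"},"ry":{"type":"number"},"rz":{"type":"number"},"dx":{"type":"number"},"dy":{"type":"number"},"dz":{"type":"number"},"claw":{"type":"number"}}}},"newtons":{"type":"number"}},"required":["commands"]}

```bash
ls; mkdir -p pics; cat > h.py <<'E'
from plant import arm
import numpy as np, cv2
def snap(n,f):
    im=arm.get_image(n); cv2.imwrite('pics/'+f,im['frame'][:,:,::-1]); return im
def proj(im,P):
    E=np.linalg.inv(np.array(im['extrinsics'])); P=np.atleast_2d(P)
    c=(E[:3,:3]@P.T).T+E[:3,3]; c=c*[1,-1,-1]
    K=np.array([[im['fx'],0,im['cx']],[0,im['fy'],im['cy']],[0,0,1.]])
    return cv2.projectPoints(c.reshape(-1,1,3),np.zeros(3),np.zeros(3),K,np.array(im['dist'],float))[0].reshape(-1,2)
def ray(im,uv):
    K=np.array([[im['fx'],0,im['cx']],[0,im['fy'],im['cy']],[0,0,1.]])
    p=cv2.undistortPoints(np.array(uv,float).reshape(-1,1,2),K,np.array(im['dist'],float)).reshape(-1,2)
    E=np.array(im['extrinsics']); d=np.c_[p[:,0],-p[:,1],-np.ones(len(p))]@E[:3,:3].T
    return E[:3,3],d
def onz(im,uv,z):
    o,d=ray(im,uv); return o+d*((z-o[2])/d[:,2])[:,None]
E
python3 - <<'E'
from h import *
np.set_printoptions(precision=4,suppress=True)
for c in ['scene','side']:
    im=snap(c,c+'0.png'); print(c,im['fx'],np.array(im['extrinsics'])[:3,3])
    for t in ['base_front_peg','base_rear_peg','block_front_hole','block_rear_hole','block_grip','nipple','nipple_tip','coupler_mouth','coupler_grip','cup_a']:
        print(t,[(np.round(r['position'],3).tolist(),round(r['conf'],2)) for r in arm.place_of(c,t)][:4])
print(arm.get_state())
E
```

```text
pics
scene 549.2468286261446 [-0.5564  0.7071  0.6384]
base_front_peg [([0.361, 0.121, 0.014], 0.92), ([0.467, 0.268, 0.019], 0.72)]
base_rear_peg [([0.421, 0.136, 0.012], 0.96), ([0.526, 0.274, 0.011], 0.92), ([0.441, -0.009, 0.001], 0.67)]
block_front_hole []
block_rear_hole [([0.447, -0.146, -0.004], 0.53)]
block_grip [([0.439, -0.154, 0.073], 0.62), ([0.527, 0.272, 0.011], 0.44)]
nipple []
nipple_tip [([0.345, -0.277, 0.001], 0.19)]
coupler_mouth [([0.443, -0.008, 0.002], 0.93)]
coupler_grip [([0.438, -0.005, 0.071], 0.84)]
cup_a [([0.351, 0.268, -0.0], 0.92), ([0.347, -0.278, -0.002], 0.43)]
side 521.321900808498 [0.3147 0.8046 0.7262]
base_front_peg [([0.464, 0.269, 0.013], 0.87), ([0.354, 0.121, 0.014], 0.66), ([0.434, -0.33, 0.081], 0.53), ([0.446, -0.323, 0.05], 0.31)]
base_rear_peg [([0.53, 0.273, 0.017], 0.79), ([0.421, 0.133, 0.011], 0.73)]
block_front_hole [([0.444, -0.323, -0.001], 0.85), ([0.413, -0.203, -0.004], 0.83)]
block_rear_hole [([0.447, -0.147, -0.001], 0.66), ([0.503, -0.301, 0.003], 0.6)]
block_grip [([0.441, -0.158, 0.082], 0.74), ([0.494, -0.307, 0.082], 0.59), ([0.439, -0.33, 0.084], 0.21)]
nipple [([0.442, -0.323, 0.05], 0.71), ([0.417, -0.199, 0.048], 0.55)]
nipple_tip [([0.433, -0.328, 0.082], 0.65)]
coupler_mouth [([0.444, -0.006, 0.003], 0.86)]
coupler_grip [([0.438, -0.004, 0.068], 0.71)]
cup_a [([0.354, 0.273, -0.002], 0.82)]
{'time': 1.1, 'qpos': array([-48.0304,   2.305 ,   4.8589,  -0.0013, -92.5595, -19.1189]), 'joint_velocities': array([-0.0731,  0.0702,  0.0422,  0.0258, -0.0044, -0.0198]), 'effort': array([  0.0021, -36.7951,  34.7459,   6.9334,  -0.0007,  -0.    ]), 'ee_pos': array([ 0.233 , -0.5529,  0.2096]), 'tcp_rot': array([ 95.7938,  89.9943, 118.6446]), 'wrist_force': array([ 0.1578, -0.0223, -0.2258]), 'ft_torque': array([-0.0064,  0.0202,  0.0481]), 'gripper_width': 0.08517023391588249}
```

View pictures.

View pics/scene0.png

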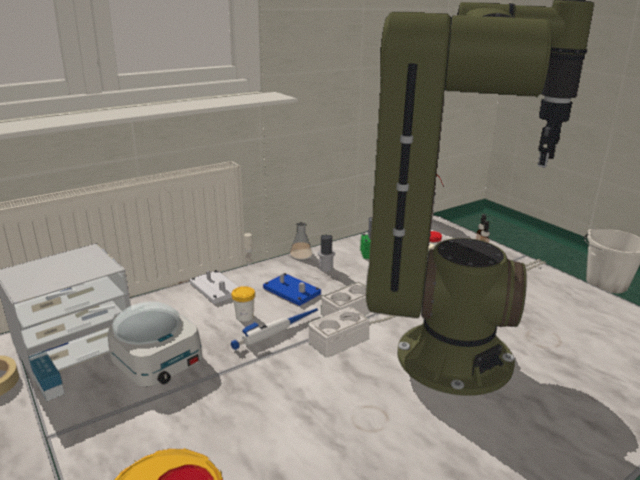

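View pics/side0.png

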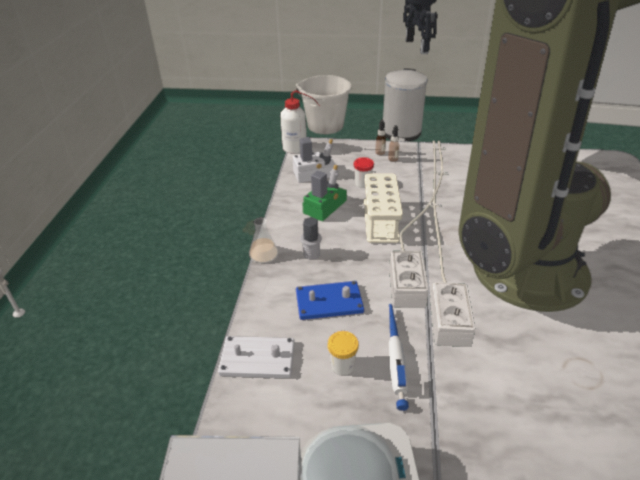

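```bash
cat >> h.py <<'E'
from scipy.spatial.transform import Rotation as Ro
np.set_printoptions(precision=4,suppress=True)
def pose():
    s=arm.get_state(); return np.array(s['ee_pos']),Ro.from_euler('xyz',s['tcp_rot'],degrees=True),s
def tgt(psi,tilt=0):
    "tool down, tool y at yaw psi+90; tilt: tool x leans to +tool-z dir (forward) by tilt deg"
    R=Ro.from_matrix(np.array([[0,0,1],[0,1,0],[-1,0,0]],float))
    return Ro.from_euler('z',psi,degrees=True)*Ro.from_euler('y',-tilt,degrees=True)*R
def cmd(P,R,p0=None,R0=None):
    p,r,s=pose()
    if p0 is not None: p,r=np.array(p0),R0
    d=r.inv().apply(np.array(P)-p)/0.5; w=(r.inv()*R).as_rotvec(degrees=True)/30
    print('d',np.round(d,4),'r',np.round(w,4),'dist mm',np.linalg.norm(d)*500)
E
python3 - <<'E'
from h import *
p,r,s=pose(); print(r.as_matrix())
cmd([0.40,-0.31,0.27],tgt(20))
im=snap('wrist','w0.png'); E=np.array(im['extrinsics']); print(r.inv().as_matrix()@E[:3,:3], r.inv().apply(E[:3,3]-p),im['fx'])
E
```

```text
[[-0.     -0.3883  0.9215]
 [ 0.0001  0.9215  0.3883]
 [-1.      0.0001 -0.    ]]
d [-0.1207  0.318   0.4964] r [ 0.095  -0.     -0.0002] dist mm 300.8702616137045
[[-0.0002  0.2841 -0.9588]
 [ 1.     -0.0011 -0.0006]
 [-0.0012 -0.9588 -0.2841]] [-0.1643  0.0009 -0.0726] 389.07097176622136
```

View pics/w0.png

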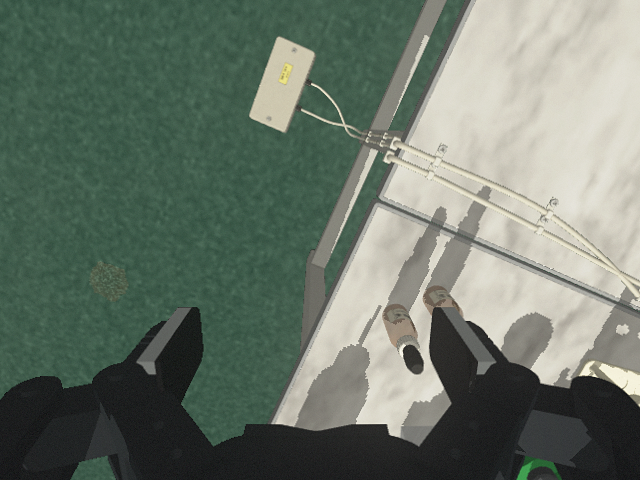

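```bash
python3 - <<'E'
from h import *
cmd([0.49,-0.30,0.32],tgt(20))
E
```

```text
d [-0.2206  0.2665  0.6701] r [ 0.095  -0.     -0.0001] dist mm 377.06086680376444
```

Request:
jog_arm:
  commands:
    - {"dx": -0.08, "dy": 0, "dz": 0}
    - {"dx": -0.16, "dy": 0, "dz": 0.02}
    - {"dx": -0.22, "dy": 0.05, "dz": 0.1}
    - {"dx": -0.22, "dy": 0.08, "dz": 0.18, "rx": 0.05}
    - {"dx": -0.22, "dy": 0.11, "dz": 0.26, "rx": 0.095}
    - {"dx": -0.22, "dy": 0.14, "dz": 0.34, "rx": 0.095}
    - {"dx": -0.22, "dy": 0.17, "dz": 0.41, "rx": 0.095}
    - {"dx": -0.22, "dy": 0.2, "dz": 0.48, "rx": 0.095}
    - {"dx": -0.22, "dy": 0.23, "dz": 0.55, "rx": 0.095}
    - {"dx": -0.22, "dy": 0.255, "dz": 0.62, "rx": 0.095}
    - {"dx": -0.22, "dy": 0.267, "dz": 0.67, "rx": 0.095}
    - {"dx": -0.22, "dy": 0.267, "dz": 0.67, "rx": 0.095, "claw": 1}

```text
invalid input at $.commands[0]: expected keys rx, ry, rz, dx, dy, dz, claw
```

```bash
python3 - <<'E'
from h import *
im=snap('wrist','w1.png'); print(pose()[0],arm.get_state()['qpos'])
import pickle; pickle.dump(im,open('w1.pkl','wb'))
for t in ['block_front_hole','block_rear_hole','block_grip','nipple','nipple_tip','cup_a']:
    print(t,[(np.round(r['position'],3).tolist(),round(r['conf'],2)) for r in arm.place_of('wrist',t)][:4])
E
```

```text
[ 0.233  -0.5529  0.2097] [-48.031    2.3038   4.8594  -0.0007 -92.5599 -19.1212]
block_front_hole [([0.416, -0.205, -0.001], 0.93), ([0.447, -0.327, -0.005], 0.72)]
block_rear_hole []
block_grip []
nipple []
nipple_tip []
cup_a []
```

View pics/w1.png

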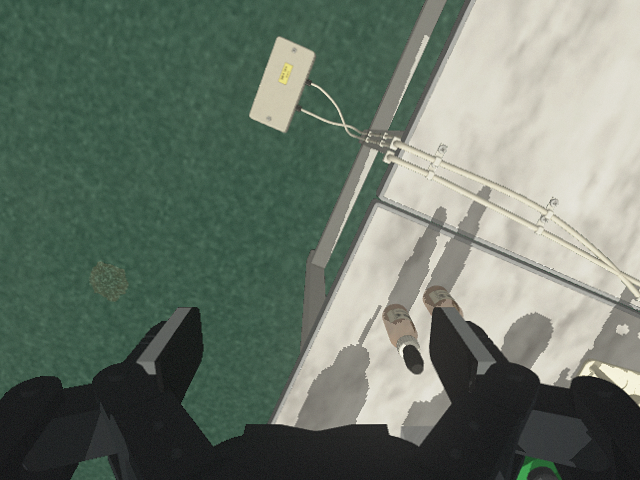

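Request:
jog_arm:
  commands:
    - {"dx": -0.08, "dy": 0, "dz": 0, "rx": 0, "ry": 0, "rz": 0, "claw": 1}
    - {"dx": -0.16, "dy": 0, "dz": 0.02, "rx": 0, "ry": 0, "rz": 0, "claw": 1}
    - {"dx": -0.22, "dy": 0.05, "dz": 0.1, "rx": 0, "ry": 0, "rz": 0, "claw": 1}
    - {"dx": -0.22, "dy": 0.267, "dz": 0.67, "rx": 0.095, "ry": 0, "rz": 0, "claw": 1}
    - {"dx": -0.22, "dy": 0.267, "dz": 0.67, "rx": 0.095, "ry": 0, "rz": 0, "claw": 1}
    - {"dx": -0.22, "dy": 0.267, "dz": 0.67, "rx": 0.095, "ry": 0, "rz": 0, "claw": 1}
    - {"dx": -0.22, "dy": 0.267, "dz": 0.67, "rx": 0.095, "ry": 0, "rz": 0, "claw": 1}
    - {"dx": -0.22, "dy": 0.267, "dz": 0.67, "rx": 0.095, "ry": 0, "rz": 0, "claw": 1}
    - {"dx": -0.22, "dy": 0.267, "dz": 0.67, "rx": 0.095, "ry": 0, "rz": 0, "claw": 1}
    - {"dx": -0.22, "dy": 0.267, "dz": 0.67, "rx": 0.095, "ry": 0, "rz": 0, "claw": 1}
    - {"dx": -0.22, "dy": 0.267, "dz": 0.67, "rx": 0.095, "ry": 0, "rz": 0, "claw": 1}
    - {"dx": -0.22, "dy": 0.267, "dz": 0.67, "rx": 0.095, "ry": 0, "rz": 0, "claw": 1}

```text
time: 2.5
ee_pos: [0.4928, -0.2962, 0.3185]
tcp_rot: [106.6, 89.9, 126.9]
wrist_force: [-0.1, -0.8, -1.2]
gripper_width: 0.0854
```

```bash
python3 - <<'E'
from h import *
im=snap('wrist','w2.png'); print(pose()[0],arm.get_state()['qpos'])
import pickle; pickle.dump(im,open('w2.pkl','wb'))
for t in ['block_front_hole','block_rear_hole','block_grip','nipple','nipple_tip','cup_a']:
    print(t,[(np.round(r['position'],4).tolist(),round(r['conf'],2)) for r in arm.place_of('wrist',t)][:4])
E
```

```text
[ 0.4914 -0.2978  0.3189] [ -11.2383    0.7911   14.8152   -0.0251 -104.0971  -58.5541]
block_front_hole [([0.4174, -0.2038, -0.0008], 0.72), ([0.449, -0.3278, 0.0004], 0.63)]
block_rear_hole [([0.4454, -0.3293, -0.0021], 0.7), ([0.4462, -0.1488, -0.0038], 0.67)]
block_grip [([0.4931, -0.3067, 0.0812], 0.9), ([0.4421, -0.153, 0.0797], 0.63)]
nipple [([0.418, -0.2019, 0.0515], 0.66), ([0.4441, -0.3229, 0.0494], 0.65)]
nipple_tip [([0.4119, -0.2148, 0.0852], 0.96), ([0.4365, -0.3278, 0.0774], 0.67)]
cup_a [([0.3463, -0.2814, 0.0012], 0.94)]
```

View pics/w2.png

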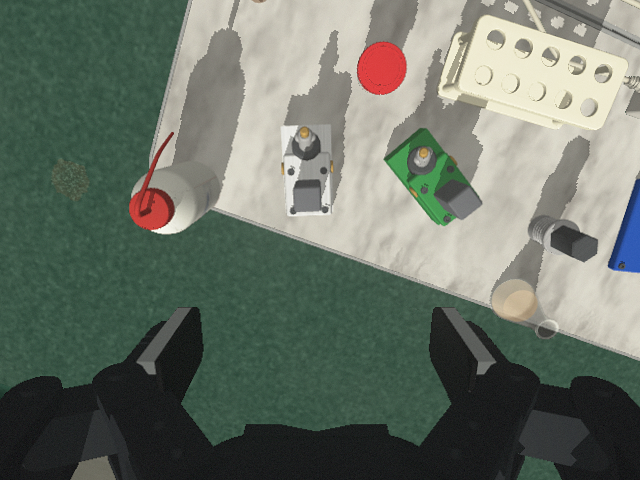

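```bash
python3 - <<'E'
import cv2
a=cv2.imread('pics/w2.png')[105:230,260:360]; cv2.imwrite('pics/w2c.png',cv2.resize(a,None,fx=4.8,fy=4.8,interpolation=cv2.INTER_CUBIC))
E
```

```text
(no output)
```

View pics/w2c.png

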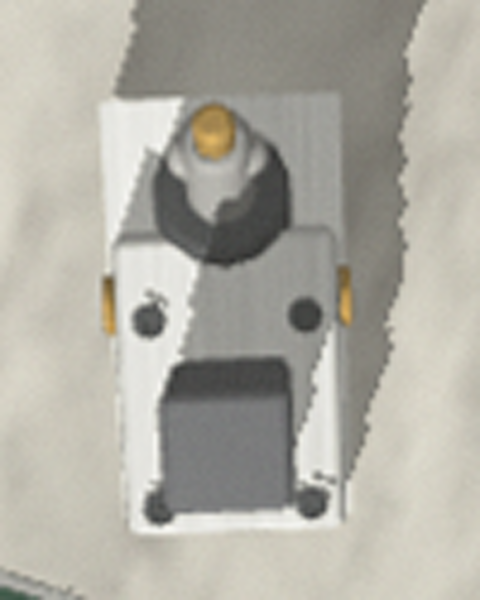

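```bash
python3 - <<'E'
from h import *
import pickle
im=pickle.load(open('w2.pkl','rb'))
c=lambda *q:[(260+a/4.8,105+b/4.8) for a,b in q]
P=onz(im,c((160,398),(292,396),(292,508),(162,512)),.102);print('post',P,P.mean(0))
def yaw(a,b): d=b-a; return np.degrees(np.arctan2(d[1],d[0])),np.linalg.norm(d)
print(yaw(P[0],P[3]),yaw(P[1],P[2]))
Q=onz(im,c((116,240),(130,532),(335,230),(343,524)),.048);print(Q,yaw(Q[0],Q[1]),yaw(Q[2],Q[3]),yaw(Q[1],Q[3]))
T=onz(im,c((214,130)),.0913);print('pin',T, yaw(T[0],P.mean(0)),'expect dist',53-2+44*np.sin(np.radians(20)))
B=onz(im,c((222,205)),.05); print('boss',B,yaw(B[0],P.mean(0)))
# model projection
for psi in (20,):pass
E
```

```text
post [[ 0.4858 -0.3207  0.102 ]
 [ 0.4761 -0.2956  0.102 ]
 [ 0.4979 -0.2874  0.102 ]
 [ 0.5081 -0.3125  0.102 ]] [ 0.492  -0.3041  0.102 ]
(np.float64(20.438486094279952), np.float64(0.02375850007585917)) (np.float64(20.5621246408825), np.float64(0.02332214762575371))
[[ 0.4639 -0.3422  0.048 ]
 [ 0.5272 -0.3168  0.048 ]
 [ 0.4445 -0.2962  0.048 ]
 [ 0.5078 -0.2699  0.048 ]] (np.float64(21.872591536638765), np.float64(0.06814830364242346)) (np.float64(22.51731297954438), np.float64(0.06846573338049966)) (np.float64(112.52492668790191), np.float64(0.050729625449844266))
pin [[ 0.4325 -0.3286  0.0913]] (np.float64(22.44107912384978), np.float64(0.06522603405483092)) expect dist 66.04888630632942
boss [[ 0.4481 -0.3222  0.05  ]] (np.float64(22.44104695932652), np.float64(0.0704036239204542))
```

```bash
python3 - <<'E'
from h import *
import pickle
im=pickle.load(open('w2.pkl','rb'))
for z in (0,.1,.15): print(onz(im,[(150,210),(205,185),(185,165),(200,200)],z))
im=arm.get_image('side'); print(onz(im,[(294,150),(303,147)],0), proj(im,[[.492,-.304,.08],[.514,-.357,.08]]))
cmd([0.4925,-0.304,0.20],tgt(22.2)); cmd([0.4925,-0.304,0.078],tgt(22.2))
E
```

```text
[[ 0.5917 -0.4821  0.    ]
 [ 0.5369 -0.425   0.    ]
 [ 0.5217 -0.4548  0.    ]
 [ 0.5573 -0.4257  0.    ]]
[[ 0.5571 -0.4487  0.1   ]
 [ 0.5136 -0.4034  0.1   ]
 [ 0.5016 -0.4271  0.1   ]
 [ 0.5298 -0.404   0.1   ]]
[[ 0.5397 -0.432   0.15  ]
 [ 0.502  -0.3926  0.15  ]
 [ 0.4915 -0.4132  0.15  ]
 [ 0.516  -0.3931  0.15  ]]
[[ 0.5434 -0.4255  0.    ]
 [ 0.5211 -0.4438  0.    ]] [[305.4231 147.5757]
 [299.7445 136.6872]]
d [ 0.24   -0.0086  0.0038] r [-0.0763  0.0007  0.0005] dist mm 120.08516604505311
d [ 0.484  -0.0085  0.0037] r [-0.0763  0.0007  0.0005] dist mm 242.03831385905264
```

Request:
jog_arm:
  commands:
    - {"dx": 0, "dy": -0.0085, "dz": 0.004, "rx": -0.0763, "ry": 0, "rz": 0, "claw": 0.65}
    - {"dx": 0.08, "dy": -0.0085, "dz": 0.004, "rx": -0.0763, "ry": 0, "rz": 0, "claw": 0.65}
    - {"dx": 0.16, "dy": -0.0085, "dz": 0.004, "rx": -0.0763, "ry": 0, "rz": 0, "claw": 0.65}
    - {"dx": 0.24, "dy": -0.0085, "dz": 0.004, "rx": -0.0763, "ry": 0, "rz": 0, "claw": 0.65}
    - {"dx": 0.3, "dy": -0.0085, "dz": 0.004, "rx": -0.0763, "ry": 0, "rz": 0, "claw": 0.65}
    - {"dx": 0.35, "dy": -0.0085, "dz": 0.004, "rx": -0.0763, "ry": 0, "rz": 0, "claw": 0.65}
    - {"dx": 0.38, "dy": -0.0085, "dz": 0.004, "rx": -0.0763, "ry": 0, "rz": 0, "claw": 0.65}
    - {"dx": 0.38, "dy": -0.0085, "dz": 0.004, "rx": -0.0763, "ry": 0, "rz": 0, "claw": 0.65}

```text
time: 3.57
ee_pos: [0.4909, -0.3026, 0.1252]
tcp_rot: [132.4, 89.6, 154.6]
wrist_force: [-0.9, 0.6, 0.1]
gripper_width: 0.0553
```

```bash
python3 - <<'E'
from h import *
im=snap('wrist','w3.png'); print(pose()[0],arm.get_state()['wrist_force'])
cmd([0.4925,-0.304,0.078],tgt(22.2))
E
```

```text
[ 0.4919 -0.3033  0.1282] [ 0.2367 -0.6739  1.9441]
d [ 0.1003 -0.002   0.0009] r [ 0.0011 -0.0049 -0.0039] dist mm 50.1602472055375
```

View pics/w3.png

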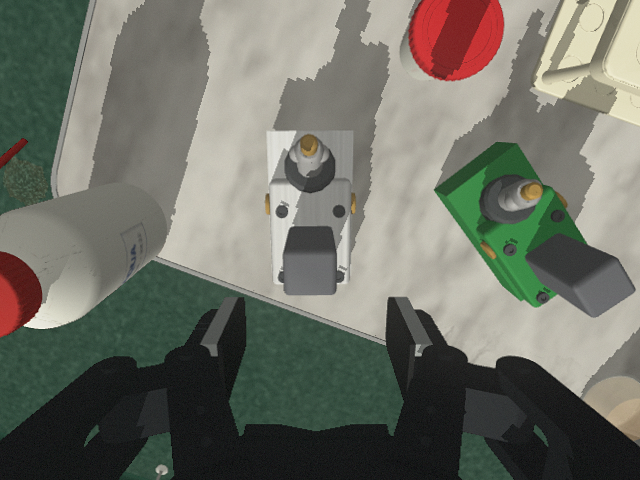

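```bash
python3 - <<'E'
from h import *
import cv2
im=arm.get_image('wrist'); p,r,s=pose()
Q=onz(im,[(285,250),(335,249),(336,293),(287,294)],.102); print(Q,Q.mean(0))
print(proj(im,[p, p+[0,0,-.026]]))
a=im['frame'][215:305,260:360,::-1]; cv2.imwrite('pics/w3c.png',cv2.resize(a,None,fx=6,fy=6,interpolation=cv2.INTER_CUBIC))
E
```

```text
[[ 0.4865 -0.3214  0.102 ]
 [ 0.4762 -0.2979  0.102 ]
 [ 0.4986 -0.2877  0.102 ]
 [ 0.509  -0.3116  0.102 ]] [ 0.4926 -0.3047  0.102 ]
[[311.7811 295.3161]
 [312.1576 274.5397]]
```

View pics/w3c.png

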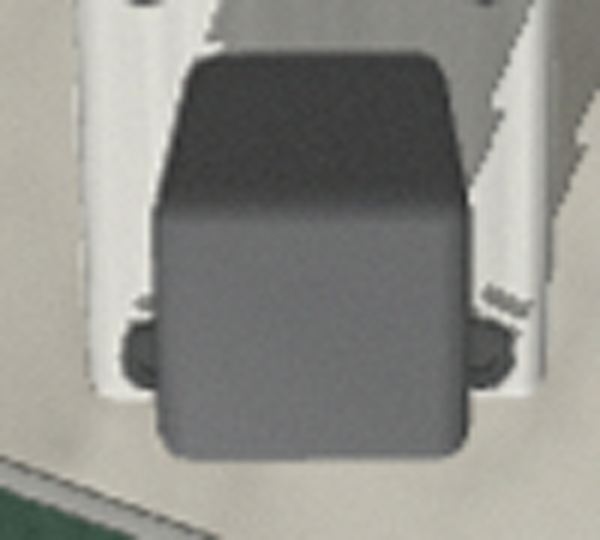

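Request:
jog_arm:
  commands:
    - {"dx": 0.05, "dy": -0.002, "dz": 0, "rx": 0, "ry": -0.005, "rz": -0.004, "claw": 0.65}
    - {"dx": 0.08, "dy": -0.002, "dz": 0, "rx": 0, "ry": -0.005, "rz": -0.004, "claw": 0.65}
    - {"dx": 0.1, "dy": -0.002, "dz": 0, "rx": 0, "ry": -0.005, "rz": -0.004, "claw": 0.65}
    - {"dx": 0.1, "dy": -0.002, "dz": 0, "rx": 0, "ry": -0.005, "rz": -0.004, "claw": 0.65}
    - {"dx": 0.1, "dy": -0.002, "dz": 0, "rx": 0, "ry": -0.005, "rz": -0.004, "claw": 0.2}
    - {"dx": 0.1, "dy": -0.002, "dz": 0, "rx": 0, "ry": -0.005, "rz": -0.004, "claw": 0.2}
    - {"dx": 0.1, "dy": -0.002, "dz": 0, "rx": 0, "ry": -0.005, "rz": -0.004, "claw": 0.2}
    - {"dx": 0.1, "dy": -0.002, "dz": 0, "rx": 0, "ry": -0.005, "rz": -0.004, "claw": 0.1}
    - {"dx": 0.1, "dy": -0.002, "dz": 0, "rx": 0, "ry": -0.005, "rz": -0.004, "claw": 0}
  newtons: 60

```text
time: 4.42
ee_pos: [0.4943, -0.3043, 0.0819]
tcp_rot: [-43.2, 89.7, -20.9]
wrist_force: [-0.5, 1.4, 3.7]
gripper_width: 0.0007
```

```bash
python3 - <<'E'
from h import *
p,r,s=pose(); print(p,s['wrist_force'],s['gripper_width'],s['time']); print(tgt(22.2).inv().as_matrix()@r.as_matrix())
cmd([0.4925,-0.304,0.27],tgt(22.2))
im=snap('wrist','w4.png')
E
```

```text
[ 0.4943 -0.3043  0.0819] [-0.4823  1.4211  3.6538] 0.0007185543695516108 4.4167
[[ 1.      0.0039 -0.0042]
 [-0.0039  1.      0.0019]
 [ 0.0042 -0.0019  1.    ]]
d [-0.3763  0.0004 -0.0016] r [0.0037 0.008  0.0075] dist mm 188.1549567461625
```

View pics/w4.png

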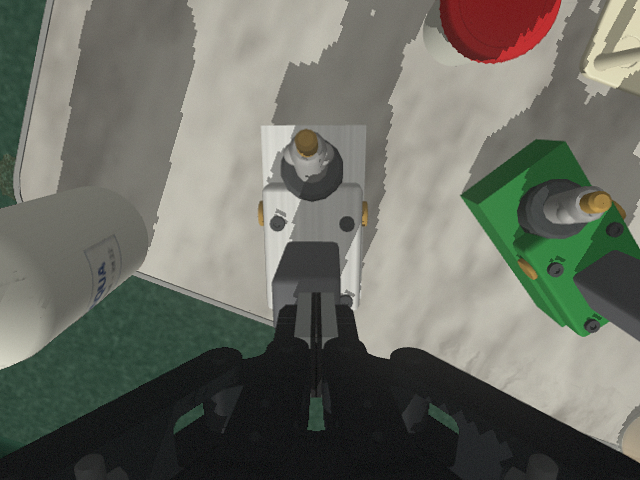

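```bash
python3 - <<'E'
from h import *
p,r,s=pose()
im=arm.get_image('wrist'); import cv2
print(p,s['qpos'],proj(im,[p,p+r.apply([.017,0,0]),p+r.apply([-.002,0,0])]))
c,s_=np.cos(np.radians(22.2)),np.sin(np.radians(22.2))
X=np.array([c,s_,0]);Y=np.array([-s_,c,0])
g=np.array([.4925,-.304,0])
print('posttop',proj(im,[g+a*X*.013+b*Y*.014+[0,0,.102] for a,b in ((-1,-1),(-1,1),(1,1),(1,-1))]))
print('pin',proj(im,[g-X*.066+[0,0,.0913]]))
a=im['frame'][110:340,220:420,::-1]; cv2.imwrite('pics/w4c.png',cv2.resize(a,None,fx=2.6,fy=2.6,interpolation=cv2.INTER_CUBIC))
snap('side','s4.png')
E
```

```text
[ 0.4943 -0.3043  0.0818] [-11.7934   0.3416 -10.508    0.0519 -78.8291 -55.906 ] [[313.4489 291.9588]
 [313.6333 278.0974]
 [313.425  293.7574]]
posttop [[280.1296 279.0843]
 [350.581  279.3911]
 [348.729  337.2929]
 [281.6207 336.9749]]
pin [[315.8746 140.6228]]
```

View pics/w4c.png

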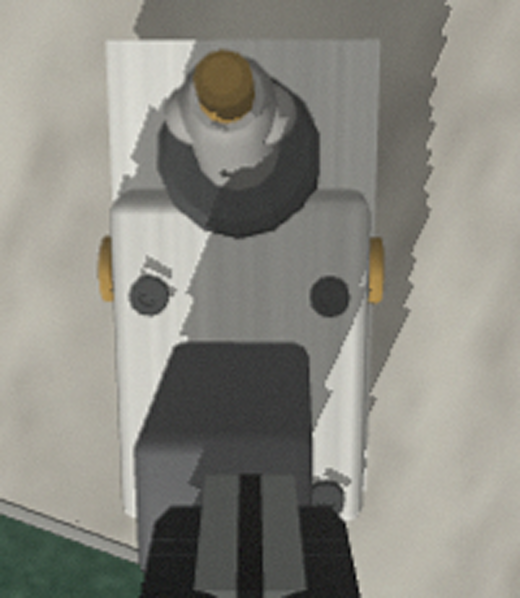

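View pics/s4.png

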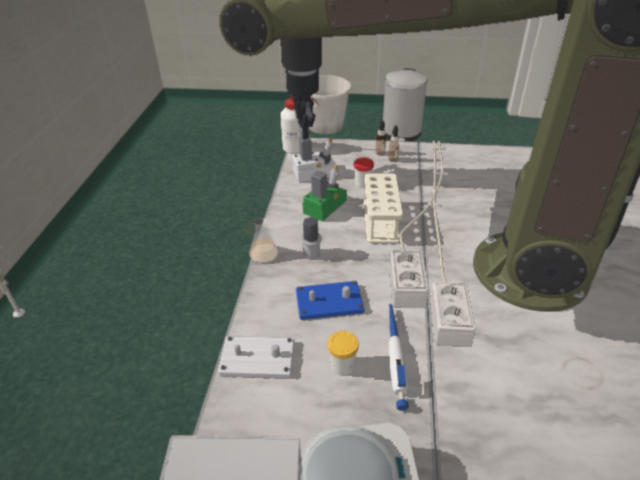

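```bash
python3 - <<'E'
from h import *
import cv2
p,r,s=pose(); im=arm.get_image('side')
print(proj(im,[p,p+r.apply([.017,0,0]),[.4925,-.304,.102],[.4925,-.304,.048],p+[0,0,.056]]))
a=im['frame'][80:200,260:360,::-1]; cv2.imwrite('pics/s4c.png',cv2.resize(a,None,fx=5,fy=5,interpolation=cv2.INTER_CUBIC))
E
```

```text
[[304.5012 146.8664]
 [304.7047 152.8801]
 [304.9164 139.6368]
 [305.6541 158.8037]
 [303.6906 126.3066]]
```

View pics/s4c.png

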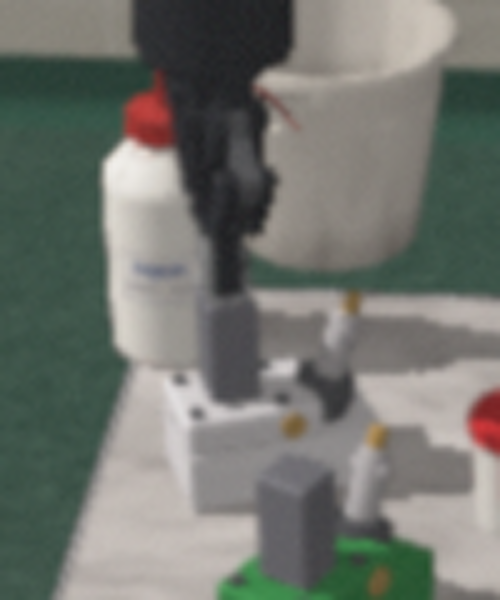

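```bash
python3 - <<'E'
from h import *
p,r,s=pose(); im=arm.get_image('wrist')
for x in (-.03,-.02,-.01,0,.01,.017):
    print(x,proj(im,p+r.apply([[x,0,-.011],[x,0,0],[x,0,.011],[x,.011,-.011],[x,-.011,-.011]])).tolist())
print(s['effort'],s['wrist_force'],s['time'], s['qpos'])
E
```

```text
-0.03 [[313.06608666643035, 297.44431608484723], [313.0875122170722, 323.68554187725067], [313.1086253207634, 348.7968379070194], [342.31090939560016, 297.46951503556954], [283.82120201155124, 297.40281741011637]]
-0.02 [[313.22636507192243, 286.93655308779176], [313.2430222689327, 311.8195040178664], [313.25952293147947, 335.70101923647286], [340.67723382654526, 286.9621130430168], [285.7753225582732, 286.89934798627786]]
-0.01 [[313.36818740207985, 277.64256584788086], [313.3810164367081, 301.29493849502927], [313.3937980295393, 324.0539413414353], [339.2316385932866, 277.6681193269667], [287.5044886574811, 277.6088046046505]]
0 [[313.49455712902915, 269.3642302154801], [313.50428260039877, 291.89756312683437], [313.51403724896824, 313.62921801750286], [337.94352477747225, 269.3895378159301], [289.0452941714683, 269.3332813107999]]
0.01 [[313.60786161021724, 261.94418428197685], [313.61504939030635, 283.45623412851364], [313.62232012334414, 304.24503286901637], [336.7885681335942, 261.9690915601249], [290.4268300362344, 261.915569121448]]
0.017 [[313.68044495367513, 257.19206140583157], [313.68612822545873, 278.04101059592534], [313.69192211526087, 298.21502961760075], [336.04868888604256, 257.216627935072], [291.31186287310175, 257.16485501047873]]
[ -0.7573 -31.3402  31.8593   6.4753   0.7161   0.0008] [-1.3672  2.8255  5.3259] 4.6167 [-11.7893   0.3374 -10.5141   0.0447 -78.8341 -55.9065]
```

Request:
jog_arm:
  commands:
    - {"dx": -0.06, "dy": 0, "dz": -0.002, "rx": 0, "ry": 0.008, "rz": 0.007, "claw": 0.2}
    - {"dx": -0.08, "dy": 0, "dz": -0.002, "rx": 0, "ry": 0.008, "rz": 0.007, "claw": 0.65}
    - {"dx": -0.08, "dy": 0, "dz": -0.002, "rx": 0, "ry": 0.008, "rz": 0.007, "claw": 0.65}
    - {"dx": -0.08, "dy": 0, "dz": -0.002, "rx": 0, "ry": 0.008, "rz": 0.007, "claw": 0.65}
    - {"dx": -0.08, "dy": 0, "dz": -0.002, "rx": 0, "ry": 0.008, "rz": 0.007, "claw": 0.65}
    - {"dx": -0.08, "dy": 0, "dz": -0.002, "rx": 0, "ry": 0.008, "rz": 0.007, "claw": 0.65}

```text
time: 5.17
ee_pos: [0.4921, -0.3041, 0.1186]
tcp_rot: [132.6, 89.8, 154.9]
wrist_force: [-0.3, -0.3, 0.1]
gripper_width: 0.0555
```

```bash
python3 - <<'E'
from h import *
p,r,s=pose(); print(p,s['wrist_force'],s['gripper_width'],s['time'])
im=snap('wrist','w5.png')
for t in ['block_grip','nipple_tip']:
    print(t,[(np.round(r_['position'],4).tolist(),round(r_['conf'],2)) for r_ in arm.place_of('wrist',t)][:4])
cmd([0.4925,-0.304,0.041],tgt(22.2))
E
```

```text
[ 0.4921 -0.3041  0.1186] [-0.3226 -0.3081  0.0516] 0.05552735610132533 5.1667
block_grip [([0.443, -0.1565, 0.0783], 0.94), ([0.4939, -0.3094, 0.0805], 0.9)]
nipple_tip [([0.4112, -0.2144, 0.0824], 0.82), ([0.4366, -0.3278, 0.0794], 0.8)]
d [ 0.1558 -0.0001  0.0012] r [ 0.0028 -0.0049 -0.0046] dist mm 77.90028339701918
```

View pics/w5.png

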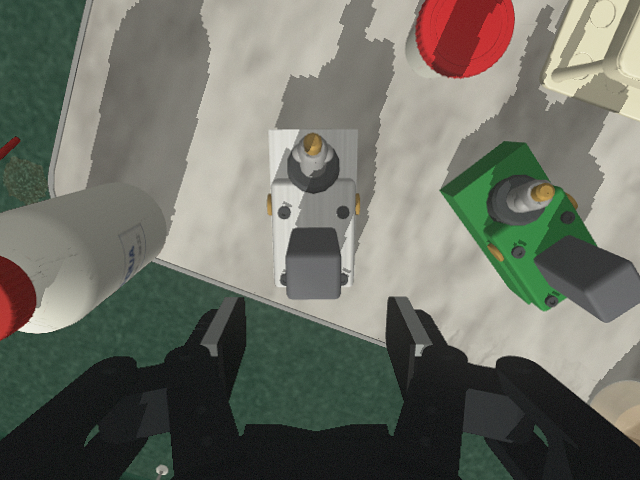

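Request:
jog_arm:
  commands:
    - {"dx": 0.05, "dy": 0.001, "dz": 0.001, "rx": 0, "ry": -0.005, "rz": -0.0046, "claw": 0.65}
    - {"dx": 0.09, "dy": 0.001, "dz": 0.001, "rx": 0, "ry": -0.005, "rz": -0.0046, "claw": 0.65}
    - {"dx": 0.12, "dy": 0.001, "dz": 0.001, "rx": 0, "ry": -0.005, "rz": -0.0046, "claw": 0.65}
    - {"dx": 0.14, "dy": 0.001, "dz": 0.001, "rx": 0, "ry": -0.005, "rz": -0.0046, "claw": 0.65}
    - {"dx": 0.154, "dy": 0.001, "dz": 0.001, "rx": 0, "ry": -0.005, "rz": -0.0046, "claw": 0.65}
    - {"dx": 0.156, "dy": 0.001, "dz": 0.001, "rx": 0, "ry": -0.005, "rz": -0.0046, "claw": 0.65}

```text
time: 5.82
ee_pos: [0.492, -0.3034, 0.0403]
tcp_rot: [132.2, 90.0, 154.5]
wrist_force: [0.6, -0.1, -0.9]
gripper_width: 0.0552
```

```bash
python3 - <<'E'
from h import *
p,r,s=pose(); print(p,s['wrist_force'],s['gripper_width'],s['time'])
im=snap('wrist','w6.png')
E
```

```text
[ 0.492  -0.3034  0.0403] [ 0.6363 -0.0817 -0.9278] 0.055217158368478736 5.8167
```

View pics/w6.png

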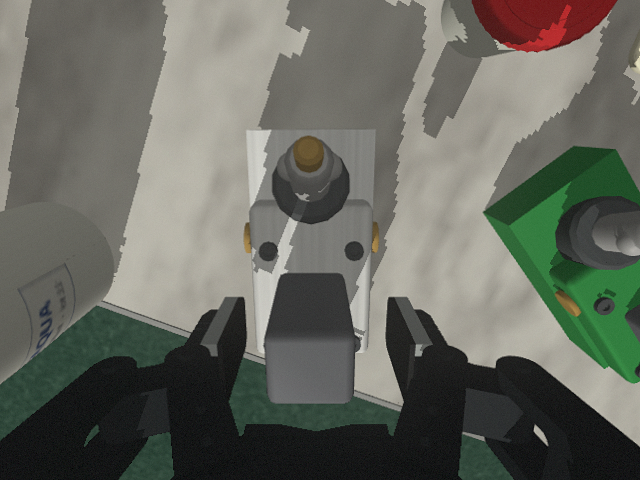

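Request:
jog_arm:
  commands:
    - {"dx": 0, "dy": -0.003, "dz": 0, "rx": 0, "ry": 0, "rz": 0, "claw": 0.4}
    - {"dx": 0, "dy": -0.003, "dz": 0, "rx": 0, "ry": 0, "rz": 0, "claw": 0.25}
    - {"dx": 0, "dy": -0.003, "dz": 0, "rx": 0, "ry": 0, "rz": 0, "claw": 0}
    - {"dx": 0, "dy": -0.003, "dz": 0, "rx": 0, "ry": 0, "rz": 0, "claw": 0}
    - {"dx": 0, "dy": -0.003, "dz": 0, "rx": 0, "ry": 0, "rz": 0, "claw": 0}
    - {"dx": 0, "dy": -0.003, "dz": 0, "rx": 0, "ry": 0, "rz": 0, "claw": 0}
  newtons: 80

```text
time: 6.37
ee_pos: [0.494, -0.3053, 0.043]
tcp_rot: [-43.8, 89.8, -21.5]
wrist_force: [0.9, 0.9, 5.8]
gripper_width: 0.0272
```

```bash
python3 - <<'E'
from h import *
p,r,s=pose(); print(p,s['tcp_rot'],s['wrist_force'],s['gripper_width'],s['time'])
im=snap('wrist','w7.png')
E
```

```text
[ 0.494  -0.3053  0.043 ] [-43.8463  89.796  -21.5418] [0.937  0.8942 5.7923] 0.027167528961870104 6.3667
```

View pics/w7.png

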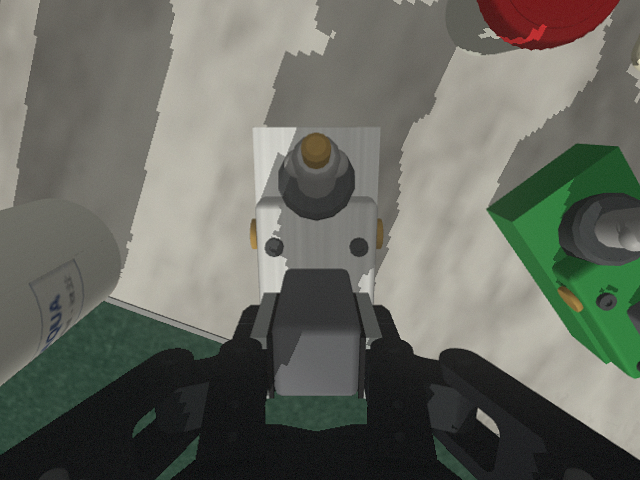

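```bash
python3 - <<'E'
from h import *
p,r,s=pose(); im=arm.get_image('wrist')
# post top px
Q=onz(im,[(316,146.5)],.0913)[0]; print('pin in tool',r.inv().apply(Q-p))
Q=onz(im,[(274,334),(361,334),(364,394),(273,394)],.102); print(Q.mean(0),r.inv().apply(Q-p))
Q=onz(im,[(317,186)],.05)[0]; print('boss',r.inv().apply(Q-p))
Q=onz(im,[(258,200),(376,200),(253,127.5),(380,127.5)],.048); print(r.inv().apply(Q-p), p, (r.as_matrix()))
cmd([0.494,-.3053,.33],tgt(22.2))
E
```

```text
pin in tool [-0.0485  0.001  -0.0671]
[ 0.4919 -0.3041  0.102 ] [[-0.059  -0.0117 -0.0122]
 [-0.0591  0.0148 -0.0122]
 [-0.059   0.0165  0.0094]
 [-0.059  -0.0127  0.0095]]
boss [-0.0071  0.0015 -0.0496]
[[-0.0051 -0.0229 -0.0435]
 [-0.0052  0.0259 -0.0435]
 [-0.0051 -0.0237 -0.0723]
 [-0.0053  0.0262 -0.0724]] [ 0.494  -0.3053  0.043 ] [[ 0.0033 -0.3795  0.9252]
 [-0.0013  0.9252  0.3795]
 [-1.     -0.0025  0.0026]]
d [-0.574  -0.0014  0.0015] r [0.0035 0.0049 0.0048] dist mm 287.00878420982883
```

Request:
jog_arm:
  commands:
    - {"dx": -0.04, "dy": 0, "dz": 0, "rx": 0, "ry": 0.005, "rz": 0.005, "claw": 0}
    - {"dx": -0.1, "dy": 0, "dz": 0, "rx": 0, "ry": 0.005, "rz": 0.005, "claw": 0}
    - {"dx": -0.18, "dy": 0, "dz": 0, "rx": 0, "ry": 0.005, "rz": 0.005, "claw": 0}
    - {"dx": -0.25, "dy": 0, "dz": 0, "rx": 0, "ry": 0.005, "rz": 0.005, "claw": 0}
    - {"dx": -0.32, "dy": 0, "dz": 0, "rx": 0, "ry": 0.005, "rz": 0.005, "claw": 0}
    - {"dx": -0.39, "dy": 0, "dz": 0, "rx": 0, "ry": 0.005, "rz": 0.005, "claw": 0}
    - {"dx": -0.45, "dy": 0, "dz": 0, "rx": 0, "ry": 0.005, "rz": 0.005, "claw": 0}
    - {"dx": -0.5, "dy": 0, "dz": 0, "rx": 0, "ry": 0.005, "rz": 0.005, "claw": 0}
    - {"dx": -0.5, "dy": 0, "dz": 0, "rx": 0, "ry": 0.005, "rz": 0.005, "claw": 0}

```text
time: 7.22
ee_pos: [0.4936, -0.3058, 0.2969]
tcp_rot: [-46.7, 89.7, -24.4]
wrist_force: [-0.3, -0.4, -2.3]
gripper_width: 0.027
```

```bash
python3 - <<'E'
from h import *
p,r,s=pose(); print(p,s['tcp_rot'],s['wrist_force'],s['gripper_width'],s['time'])
im=snap('wrist','w8.png')
cmd([0.53,.17,.29],tgt(5))
E
```

```text
[ 0.4936 -0.3058  0.2969] [-46.694   89.7452 -24.4346] [-0.2887 -0.4106 -2.3389] 0.02703148450100604 7.2167
d [0.0076 0.8515 0.4278] r [ 0.576   0.0023 -0.0006] dist mm 476.5026493206375
```

View pics/w8.png

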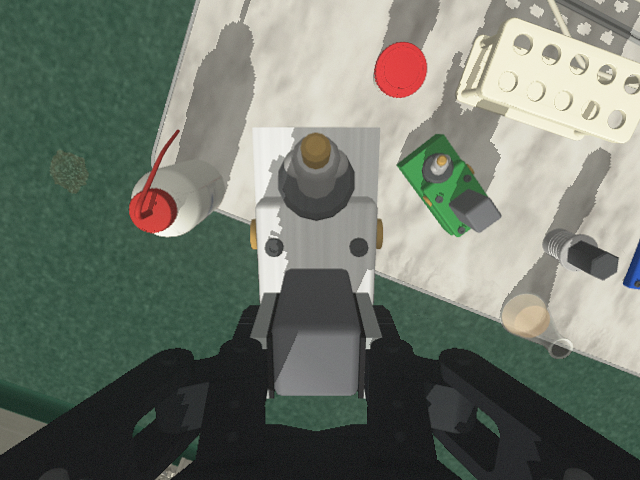

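Request:
jog_arm:
  commands:
    - {"dx": 0.0, "dy": 0.05, "dz": 0.025, "rx": 0.05, "ry": 0, "rz": 0, "claw": 0}
    - {"dx": 0.0, "dy": 0.12, "dz": 0.06, "rx": 0.1, "ry": 0, "rz": 0, "claw": 0}
    - {"dx": 0.0, "dy": 0.19, "dz": 0.095, "rx": 0.15, "ry": 0, "rz": 0, "claw": 0}
    - {"dx": 0.0, "dy": 0.26, "dz": 0.13, "rx": 0.2, "ry": 0, "rz": 0, "claw": 0}
    - {"dx": 0.0, "dy": 0.33, "dz": 0.165, "rx": 0.25, "ry": 0, "rz": 0, "claw": 0}
    - {"dx": 0.0, "dy": 0.4, "dz": 0.2, "rx": 0.3, "ry": 0, "rz": 0, "claw": 0}
    - {"dx": 0.0, "dy": 0.47, "dz": 0.235, "rx": 0.35, "ry": 0, "rz": 0, "claw": 0}
    - {"dx": 0.0, "dy": 0.54, "dz": 0.27, "rx": 0.4, "ry": 0, "rz": 0, "claw": 0}
    - {"dx": 0.0, "dy": 0.61, "dz": 0.305, "rx": 0.45, "ry": 0, "rz": 0, "claw": 0}
    - {"dx": 0.0, "dy": 0.68, "dz": 0.34, "rx": 0.5, "ry": 0, "rz": 0, "claw": 0}
    - {"dx": 0.0, "dy": 0.75, "dz": 0.375, "rx": 0.55, "ry": 0, "rz": 0, "claw": 0}
    - {"dx": 0.0, "dy": 0.82, "dz": 0.41, "rx": 0.576, "ry": 0, "rz": 0, "claw": 0}

```text
time: 8.27
ee_pos: [0.526, 0.1543, 0.2891]
tcp_rot: [175.9, 89.6, -179.1]
wrist_force: [0.9, -0.4, -4.9]
gripper_width: 0.0272
```

```bash
python3 - <<'E'
from h import *
snap('scene','tmp.png');snap('scene','tmp.png');snap('scene','tmp.png')
p,r,s=pose(); print(p,s['qpos'],s['time'],r.as_matrix())
im=snap('wrist','w9.png')
import pickle; pickle.dump((im,p,r),open('w9.pkl','wb'))
for t in ['base_front_peg','base_rear_peg']:
    print(t,[(np.round(r_['position'],4).tolist(),round(r_['conf'],2)) for r_ in arm.place_of('wrist',t)][:4])
E
```

```text
[0.526  0.1549 0.2878] [  37.2323   -3.7865    7.0937   -0.2467 -101.3113 -122.0342] 8.4167 [[-0.0085 -0.0914  0.9958]
 [-0.0012  0.9958  0.0914]
 [-1.     -0.0004 -0.0086]]
base_front_peg [([0.4638, 0.2723, 0.0108], 0.72), ([0.3582, 0.1207, 0.0153], 0.6)]
base_rear_peg [([0.5293, 0.27, 0.0131], 0.84), ([0.4199, 0.1338, 0.0134], 0.62)]
```

View pics/w9.png

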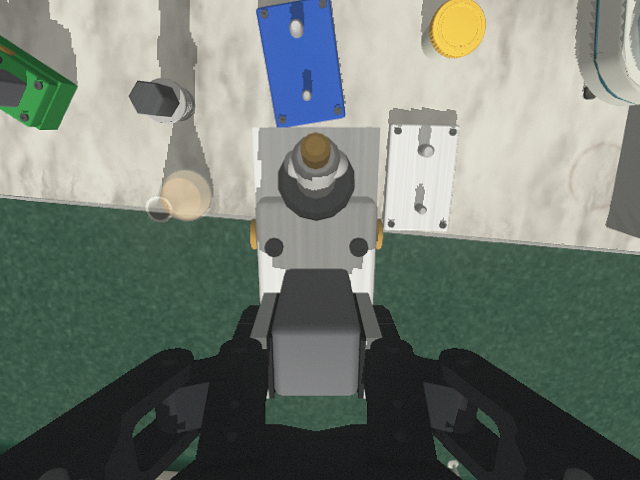

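```bash
python3 - <<'E'
import cv2
a=cv2.imread('pics/w9.png')[105:245,370:480]; cv2.imwrite('pics/w9c.png',cv2.resize(a,None,fx=5,fy=4.2,interpolation=cv2.INTER_CUBIC))
E
```

```text
(no output)
```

View pics/w9c.png

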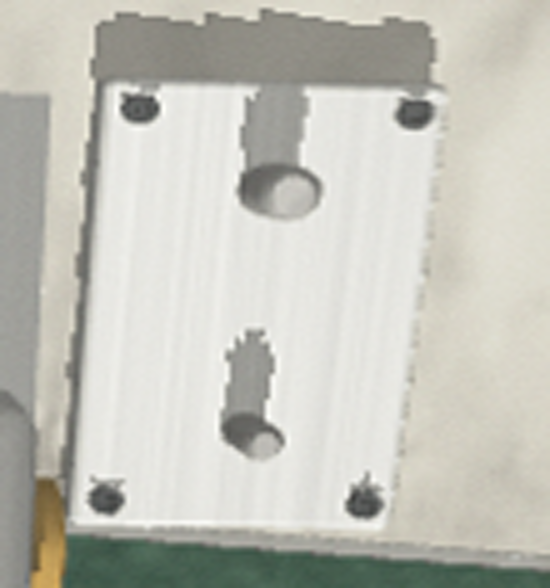

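```bash
python3 - <<'E'
from h import *
import pickle
im,p,r=pickle.load(open('w9.pkl','rb'))
c=lambda *q:[(370+a/5,105+b/4.2) for a,b in q]
T=onz(im,c((295,195),(264,443)),.034); print(T, np.degrees(np.arctan2(*(T[1]-T[0])[[1,0]])),np.linalg.norm(T[1]-T[0]))
C=onz(im,c((103,85),(440,88),(70,524),(385,528)),.014); print(C,C.mean(0)); d=C[2]-C[0];e=C[3]-C[1];w=C[1]-C[0];w2=C[3]-C[2]
for v in (d,e,w,w2): print(np.linalg.norm(v),np.degrees(np.arctan2(v[1],v[0])))
print(T.mean(0))
S=onz(im,c((139,107),(414,112),(106,497),(365,501)),.014);print(S.mean(0))
im2=arm.get_image('side')
pickle.dump(im2,open('s9.pkl','wb')); cv2.imwrite('pics/s9c.png',cv2.resize(im2['frame'][320:390,210:310,::-1],None,fx=6,fy=6,interpolation=cv2.INTER_CUBIC))
E
```

```text
[[0.4647 0.2698 0.034 ]
 [0.5279 0.2737 0.034 ]] 3.6133428725281473 0.06330222993810558
[[0.4418 0.2293 0.014 ]
 [0.4354 0.3025 0.014 ]
 [0.5582 0.2384 0.014 ]
 [0.5525 0.312  0.014 ]] [0.497  0.2705 0.014 ]
0.11681559407533762 4.495584517860062
0.11748267188507784 4.6392703328262135
0.0734441203710743 94.97745217132014
0.07373616092811826 94.45748044455648
[0.4963 0.2718 0.034 ]
[0.4959 0.2718 0.014 ]
```

View pics/s9c.png

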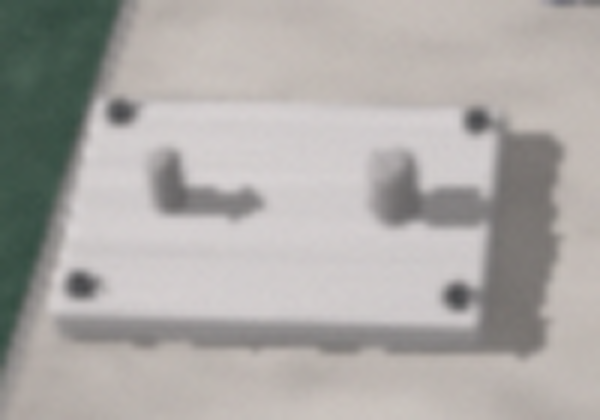

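```bash
python3 - <<'E'
from h import *
import pickle
im=pickle.load(open('s9.pkl','rb'))
T=onz(im,[(210+395/6,320+157/6),(210+163/6,320+154/6)],.034); print(T,T.mean(0))
F=onz(im,[(210+392/6,320+217/6),(210+172/6,320+209/6)],.014); print(F)
C=onz(im,[(210+a/6,320+b/6) for a,b in((97,97),(498,112),(50,312),(478,326))],.014);print(C,C.mean(0))
p,r,s=pose(); yaw=np.radians(4.5); X=np.array([np.cos(yaw),np.sin(yaw),0]);Y=np.array([-X[1],X[0],0])
ctr=np.array([.4966,.2712,0]); front=ctr-.032*X; print('front',front,'rear',ctr+.032*X)
tcp=front+.0543*X-.0008*Y; print('tcp',tcp)
cmd(np.r_[tcp[:2],.15],tgt(4.5)); cmd(np.r_[tcp[:2],.0956],tgt(4.5))
E
```

```text
[[0.463  0.2673 0.034 ]
 [0.5274 0.2732 0.034 ]] [0.4952 0.2702 0.034 ]
[[0.4643 0.2724 0.014 ]
 [0.5263 0.2764 0.014 ]]
[[0.5576 0.2396 0.014 ]
 [0.4407 0.2326 0.014 ]
 [0.5513 0.3137 0.014 ]
 [0.4346 0.3055 0.014 ]] [0.4961 0.2729 0.014 ]
front [0.4647 0.2687 0.    ] rear [0.5285 0.2737 0.    ]
tcp [0.5189 0.2722 0.    ]
d [0.2824 0.242  0.0059] r [ 0.0152 -0.0066 -0.0013] dist mm 185.98863933645717
d [0.3912 0.2419 0.0063] r [ 0.0152 -0.0066 -0.0013] dist mm 230.01842288950203
```

Request:
jog_arm:
  commands:
    - {"dx": 0.0, "dy": 0.05, "dz": 0.006, "rx": 0.015, "ry": -0.007, "rz": 0, "claw": 0}
    - {"dx": 0.04, "dy": 0.12, "dz": 0.006, "rx": 0.015, "ry": -0.007, "rz": 0, "claw": 0}
    - {"dx": 0.1, "dy": 0.18, "dz": 0.006, "rx": 0.015, "ry": -0.007, "rz": 0, "claw": 0}
    - {"dx": 0.17, "dy": 0.22, "dz": 0.006, "rx": 0.015, "ry": -0.007, "rz": 0, "claw": 0}
    - {"dx": 0.24, "dy": 0.242, "dz": 0.006, "rx": 0.015, "ry": -0.007, "rz": 0, "claw": 0}
    - {"dx": 0.3, "dy": 0.242, "dz": 0.006, "rx": 0.015, "ry": -0.007, "rz": 0, "claw": 0}
    - {"dx": 0.34, "dy": 0.242, "dz": 0.006, "rx": 0.015, "ry": -0.007, "rz": 0, "claw": 0}
    - {"dx": 0.36, "dy": 0.242, "dz": 0.006, "rx": 0.015, "ry": -0.007, "rz": 0, "claw": 0}
    - {"dx": 0.36, "dy": 0.242, "dz": 0.006, "rx": 0.015, "ry": -0.007, "rz": 0, "claw": 0}
    - {"dx": 0.36, "dy": 0.242, "dz": 0.006, "rx": 0.015, "ry": -0.007, "rz": 0, "claw": 0}

```text
time: 9.45
ee_pos: [0.5198, 0.2725, 0.1134]
tcp_rot: [25.4, 89.8, 29.9]
wrist_force: [-0.4, -0.0, -2.8]
gripper_width: 0.0272
```

```bash
python3 - <<'E'
from h import *
p,r,s=pose(); print(p,s['wrist_force'],s['time'],r.as_matrix())
im=snap('side','s10.png'); print(proj(im,[p+r.apply([.043,0,-.0543]),p+r.apply([.043,0,.0097]),[.4647,.2687,.014],[.5285,.2737,.014]]))
cv2.imwrite('pics/s10c.png',cv2.resize(im['frame'][270:390,190:330,::-1],None,fx=5,fy=5,interpolation=cv2.INTER_CUBIC))
w=snap('wrist','w10.png')
E
```

```text
[0.5198 0.2725 0.1134] [-0.3926 -0.0474 -2.7914] 9.45 [[ 0.0026 -0.0784  0.9969]
 [ 0.0015  0.9969  0.0784]
 [-1.      0.0013  0.0028]]
[[272.5023 332.2149]
 [233.2101 331.2709]
 [275.5346 354.347 ]
 [237.8032 353.4201]]
```

View pics/s10c.png

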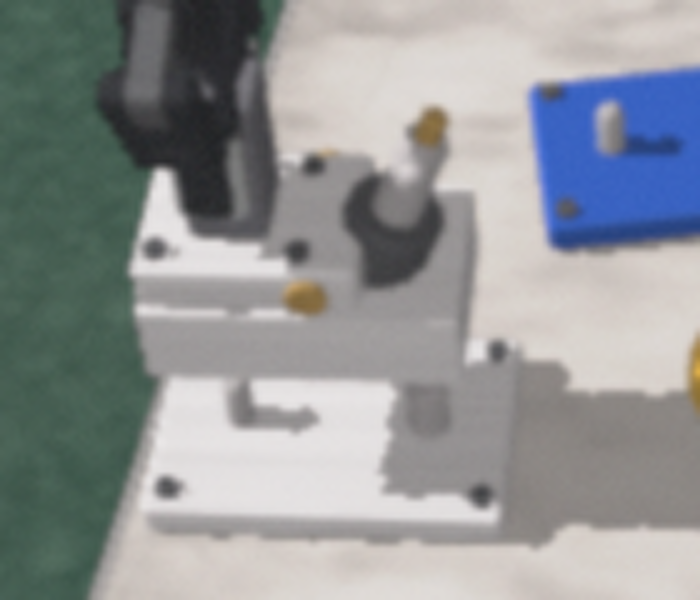

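View pics/w10.png

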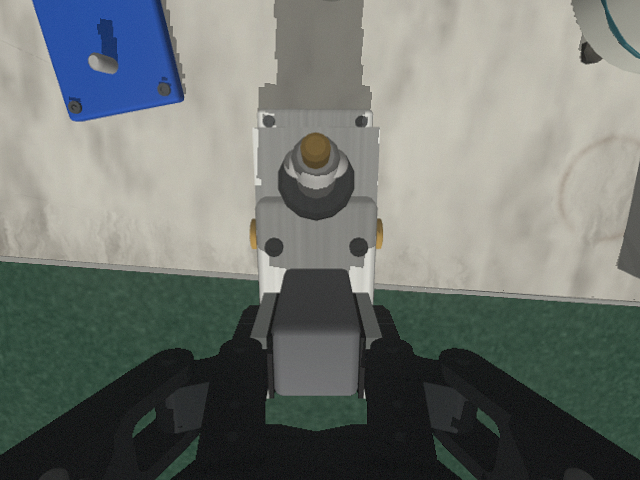

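```bash
python3 - <<'E'
from h import *
p,r,s=pose(); w=arm.get_image('wrist')
cv2.imwrite('pics/w10c.png',cv2.resize(w['frame'][95:215,240:400,::-1],None,fx=4.8,fy=4.8,interpolation=cv2.INTER_CUBIC))
S=onz(w,[(269,121),(360,121)],.014); print(S.mean(0), r.inv().apply(S-p), r.inv().apply(np.array([.4966,.2712,.014])-p))
E
```

```text
[0.4445 0.2676 0.014 ] [[ 0.1004 -0.0296 -0.0765]
 [ 0.1006  0.0297 -0.0766]] [ 0.1007 -0.0005 -0.0243]
```

View pics/w10c.png

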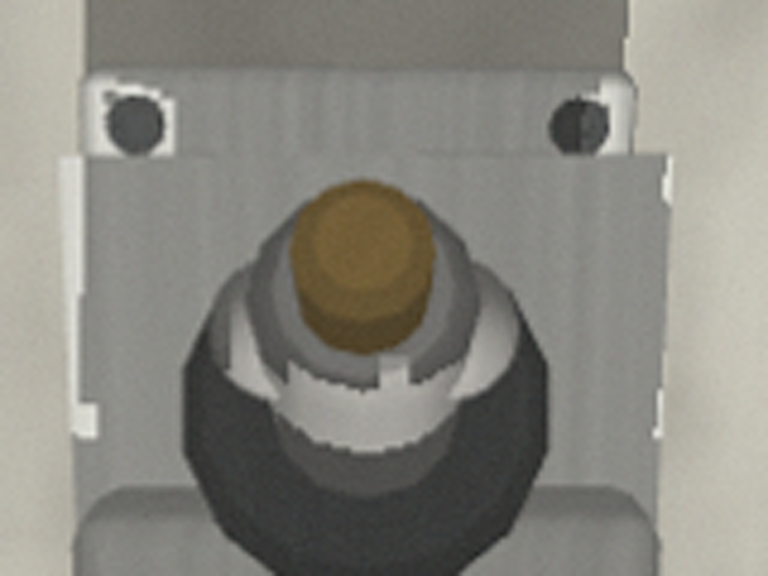

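Request:
jog_arm:
  commands:
    - {"dx": 0.0, "dy": -0.0022, "dz": -0.0043, "rx": 0, "ry": 0.0, "rz": 0, "claw": 0}
    - {"dx": 0.02, "dy": -0.0022, "dz": -0.0043, "rx": 0, "ry": 0.0, "rz": 0, "claw": 0}
    - {"dx": 0.04, "dy": -0.0022, "dz": -0.0043, "rx": 0, "ry": 0.0, "rz": 0, "claw": 0}
    - {"dx": 0.056, "dy": -0.0022, "dz": -0.0043, "rx": 0, "ry": 0.0, "rz": 0, "claw": 0}
    - {"dx": 0.062, "dy": -0.0022, "dz": -0.0043, "rx": 0, "ry": 0.0, "rz": 0, "claw": 0}
    - {"dx": 0.062, "dy": -0.0022, "dz": -0.0043, "rx": 0, "ry": 0.0, "rz": 0, "claw": 0}

```text
time: 10.1
ee_pos: [0.5163, 0.2714, 0.0792]
tcp_rot: [-153.2, 89.9, -148.7]
wrist_force: [-0.1, -0.4, -3.4]
gripper_width: 0.027
```

```bash
python3 - <<'E'
from h import *
p,r,s=pose(); print(p,s['wrist_force'],s['time'],r.as_matrix())
im=snap('side','s11.png')
cv2.imwrite('pics/s11c.png',cv2.resize(im['frame'][290:380,200:320,::-1],None,fx=6,fy=6,interpolation=cv2.INTER_CUBIC))
E
```

```text
[0.5163 0.2714 0.0792] [-0.1403 -0.3655 -3.4491] 10.1 [[-0.0009 -0.0795  0.9968]
 [-0.0006  0.9968  0.0795]
 [-1.     -0.0005 -0.001 ]]
```

View pics/s11c.png

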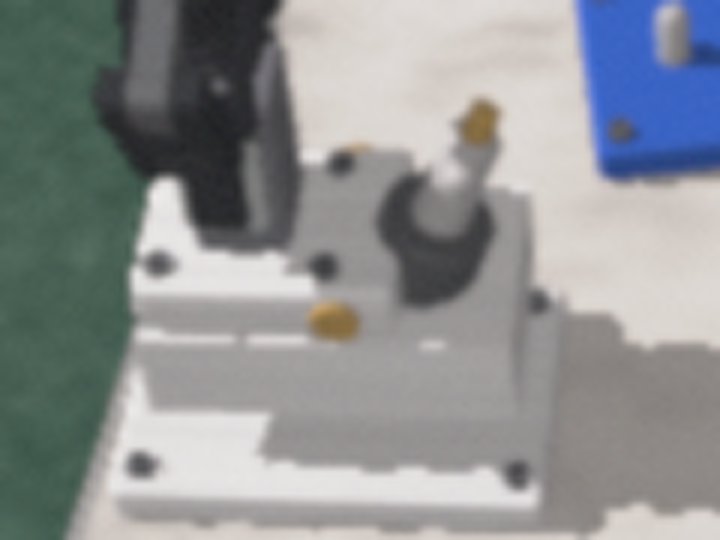

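```bash
python3 - <<'E'
from h import *
for i in range(4):
    w=arm.get_image('wrist'); p,r,s=pose(); print(p,s['joint_velocities'])
cv2.imwrite('pics/w11c.png',cv2.resize(w['frame'][85:215,230:400,::-1],None,fx=4.6,fy=4.6,interpolation=cv2.INTER_CUBIC))
import pickle; pickle.dump((w,p,r),open('w11.pkl','wb'))
E
```

```text
[0.5172 0.2719 0.0811] [-0.0707 -0.4535  0.6913  0.1751  0.0253  0.021 ]
[0.5173 0.2721 0.0816] [-0.0354 -0.4015  0.3579 -0.0133  0.0429 -0.0353]
[0.5174 0.2721 0.0818] [-0.0159 -0.206   0.0704 -0.0948 -0.0867  0.1243]
[0.5174 0.2722 0.0818] [ 0.0728  0.0095  0.0046 -0.1898  0.0286  0.0022]
```

View pics/w11c.png

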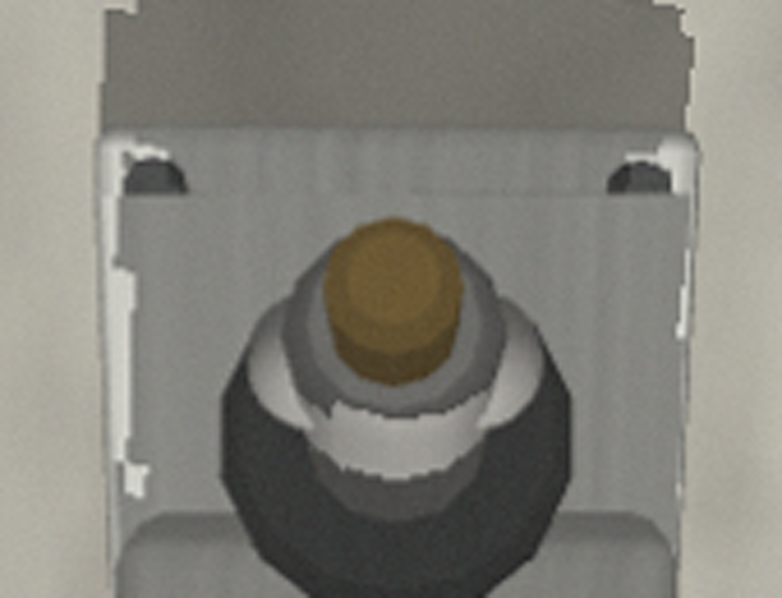

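```bash
python3 - <<'E'
from h import *
import pickle
w,p,r=pickle.load(open('w11.pkl','rb'))
c=lambda *q:[(230+a/4.6,85+b/4.6) for a,b in q]
C=onz(w,c((98,134),(697,134),(156,187),(640,187)),.014); print(r.inv().apply(C-p))
b=p[2]-.043
for z in (.0,.048): print(z,r.inv().apply(onz(w,c((118,195),(690,195)),b+z)-p))
print('pin',r.inv().apply(onz(w,c((393,278)),b+.0913)-p))
E
```

```text
[[ 0.0676 -0.0359 -0.0798]
 [ 0.0677  0.0381 -0.0799]
 [ 0.0676 -0.0289 -0.0735]
 [ 0.0677  0.0313 -0.0736]]
0.0 [[ 0.0428 -0.03   -0.0726]
 [ 0.0429  0.0337 -0.0727]]
0.048 [[-0.0052 -0.0228 -0.0726]
 [-0.0051  0.026  -0.0727]]
pin [[-0.0485  0.0007 -0.0677]]
```

Request:
jog_arm:
  commands:
    - {"dx": 0.0, "dy": 0, "dz": 0.0024, "rx": 0, "ry": 0.0, "rz": 0, "claw": 0}
    - {"dx": 0.0, "dy": 0, "dz": 0.0024, "rx": 0, "ry": 0.0, "rz": 0, "claw": 0}
    - {"dx": 0.01, "dy": 0, "dz": 0.0024, "rx": 0, "ry": 0.0, "rz": 0, "claw": 0}
    - {"dx": 0.018, "dy": 0, "dz": 0.0024, "rx": 0, "ry": 0.0, "rz": 0, "claw": 0}
    - {"dx": 0.026, "dy": 0, "dz": 0.0024, "rx": 0, "ry": 0.0, "rz": 0, "claw": 0}
    - {"dx": 0.03, "dy": 0, "dz": 0.0024, "rx": 0, "ry": 0.0, "rz": 0, "claw": 0}
    - {"dx": 0.03, "dy": 0, "dz": 0.0024, "rx": 0, "ry": 0.0, "rz": 0, "claw": 0}
    - {"dx": 0.03, "dy": 0, "dz": 0.0024, "rx": 0, "ry": 0.0, "rz": 0, "claw": 0}

```text
time: 11.02
ee_pos: [0.5182, 0.2719, 0.0659]
tcp_rot: [36.2, 89.9, 40.7]
wrist_force: [1.1, -0.2, -3.8]
gripper_width: 0.027
```

```bash
python3 - <<'E'
from h import *
p,r,s=pose(); print(p,s['wrist_force'],s['ft_torque'],s['time'])
E
```

```text
[0.5182 0.2719 0.0659] [ 1.0763 -0.192  -3.762 ] [-0.099  -0.2484  0.0356] 11.0167
```

Request:
jog_arm:
  commands:
    - {"dx": 0.006, "dy": 0, "dz": 0, "rx": 0, "ry": 0.0, "rz": 0, "claw": 0}
    - {"dx": 0.012, "dy": 0, "dz": 0, "rx": 0, "ry": 0.0, "rz": 0, "claw": 0}
    - {"dx": 0.018, "dy": 0, "dz": 0, "rx": 0, "ry": 0.0, "rz": 0, "claw": 0}
    - {"dx": 0.02, "dy": 0, "dz": 0, "rx": 0, "ry": 0.0, "rz": 0, "claw": 0}
    - {"dx": 0.02, "dy": 0, "dz": 0, "rx": 0, "ry": 0.0, "rz": 0, "claw": 0}
    - {"dx": 0.02, "dy": 0, "dz": 0, "rx": 0, "ry": 0.0, "rz": 0, "claw": 0}

```text
time: 11.52
ee_pos: [0.5185, 0.2722, 0.0571]
tcp_rot: [34.5, 89.8, 39.1]
wrist_force: [-2.2, -0.2, 4.1]
gripper_width: 0.0273
```

```bash
python3 - <<'E'
from h import *
im=snap('side','s12.png')
p,r,s=pose(); print(p,s['wrist_force'],s['ft_torque'],s['time'])
cv2.imwrite('pics/s12c.png',cv2.resize(im['frame'][290:380,200:320,::-1],None,fx=6,fy=6,interpolation=cv2.INTER_CUBIC))
E
```

```text
[0.5185 0.2722 0.0571] [-1.6235 -0.1586  4.7327] [-0.2464  0.8436 -0.0582] 11.5667
```

View pics/s12c.png

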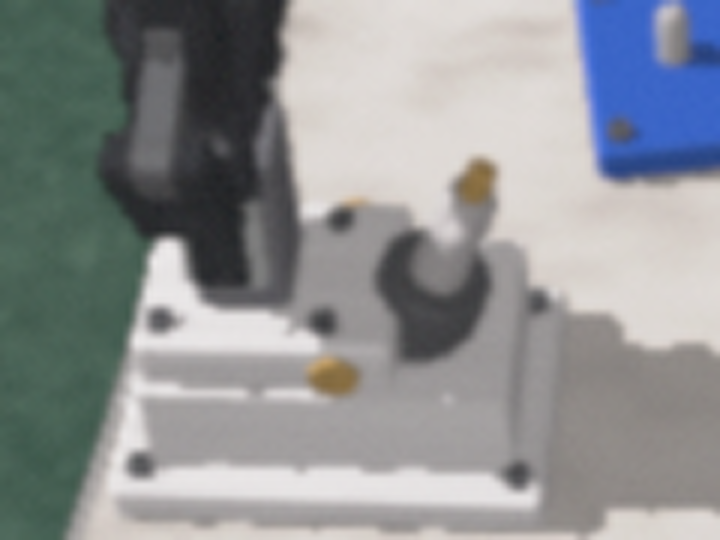

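Request:
jog_arm:
  commands:
    - {"dx": 0.003, "dy": 0, "dz": 0, "rx": 0, "ry": 0.0, "rz": 0, "claw": 0}
    - {"dx": 0.003, "dy": 0, "dz": 0, "rx": 0, "ry": 0.0, "rz": 0, "claw": 0}
    - {"dx": 0, "dy": 0, "dz": 0, "rx": 0, "ry": 0.0, "rz": 0, "claw": 0.6}
    - {"dx": 0, "dy": 0, "dz": 0, "rx": 0, "ry": 0.0, "rz": 0, "claw": 0.6}
    - {"dx": 0, "dy": 0, "dz": 0, "rx": 0, "ry": 0.0, "rz": 0, "claw": 0.6}
    - {"dx": 0, "dy": 0, "dz": 0, "rx": 0, "ry": 0.0, "rz": 0, "claw": 0.6}
    - {"dx": 0, "dy": 0, "dz": 0, "rx": 0, "ry": 0.0, "rz": 0, "claw": 0.6}

```text
time: 12.15
ee_pos: [0.5183, 0.272, 0.0558]
tcp_rot: [42.0, 89.9, 46.6]
wrist_force: [-0.4, 0.0, -0.1]
gripper_width: 0.0514
```

```bash
python3 - <<'E'
from h import *
im=snap('wrist','w12.png')
p,r,s=pose(); print(p,s['wrist_force'],s['gripper_width'],s['time'])
E
```

```text
[0.5183 0.272  0.0559] [-0.9211 -0.5651 -0.6633] 0.051372915233826165 12.2
```

View pics/w12.png

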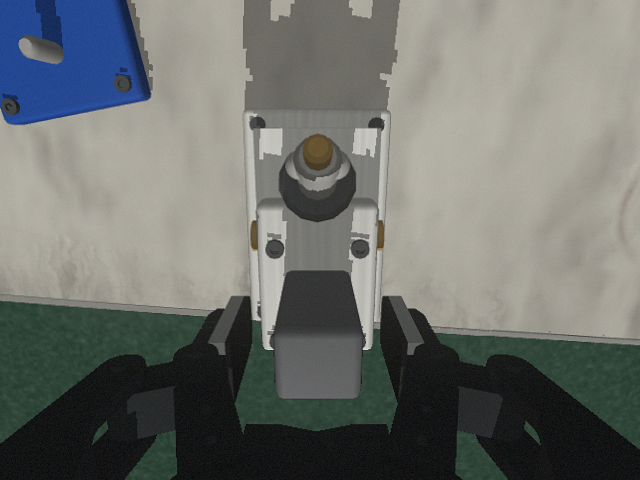

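```bash
python3 - <<'E'
from h import *
p,r,s=pose(); print(p,r.as_matrix(),s['wrist_force'])
N=p+r.apply([0,0,-.0524]); N[2]=.064; print('N',N)
cmd([.460,-.006,.26],tgt(5))
im=arm.get_image('side'); print(onz(im,[(263,262),(263,225)],0),onz(im,[(256,228)],.08))
E
```

```text
[0.5183 0.272  0.0559] [[ 0.0011 -0.0793  0.9968]
 [ 0.0012  0.9968  0.0793]
 [-1.      0.0011  0.0012]] [-0.9211 -0.5651 -0.6633]
N [0.4661 0.2678 0.064 ]
d [-0.409  -0.5445 -0.1598] r [-0.015   0.0023 -0.0021] dist mm 349.7483520646473
[[ 0.5364  0.03    0.    ]
 [ 0.5613 -0.0911  0.    ]] [[0.5461 0.0184 0.08  ]]
```

Request:
jog_arm:
  commands:
    - {"dx": -0.05, "dy": 0, "dz": 0, "rx": 0, "ry": 0.0, "rz": 0, "claw": 0.65}
    - {"dx": -0.13, "dy": 0, "dz": 0, "rx": 0, "ry": 0.0, "rz": 0, "claw": 0.65}
    - {"dx": -0.21, "dy": 0, "dz": 0, "rx": 0, "ry": 0.0, "rz": 0, "claw": 0.65}
    - {"dx": -0.29, "dy": 0, "dz": 0, "rx": 0, "ry": 0.0, "rz": 0, "claw": 0.65}
    - {"dx": -0.36, "dy": -0.03, "dz": -0.01, "rx": 0, "ry": 0.0, "rz": 0, "claw": 0.65}
    - {"dx": -0.409, "dy": -0.09, "dz": -0.03, "rx": 0, "ry": 0.0, "rz": 0, "claw": 0.65}
    - {"dx": -0.409, "dy": -0.17, "dz": -0.05, "rx": 0, "ry": 0.0, "rz": 0, "claw": 0.65}
    - {"dx": -0.409, "dy": -0.25, "dz": -0.07, "rx": 0, "ry": 0.0, "rz": 0, "claw": 0.65}
    - {"dx": -0.409, "dy": -0.33, "dz": -0.1, "rx": 0, "ry": 0.0, "rz": 0, "claw": 0.65}
    - {"dx": -0.409, "dy": -0.41, "dz": -0.13, "rx": 0, "ry": 0.0, "rz": 0, "claw": 0.65}
    - {"dx": -0.409, "dy": -0.49, "dz": -0.16, "rx": -0.015, "ry": 0.0, "rz": 0, "claw": 0.65}
    - {"dx": -0.409, "dy": -0.544, "dz": -0.16, "rx": -0.015, "ry": 0.0, "rz": 0, "claw": 0.65}

```text
time: 13.25
ee_pos: [0.4584, -0.0081, 0.2617]
tcp_rot: [21.9, 89.7, 26.9]
wrist_force: [2.0, -0.2, 0.9]
gripper_width: 0.0556
```

```bash
python3 - <<'E'
from h import *
import pickle
for i in range(4): s0=snap('side','s13.png')
im=snap('wrist','w13.png'); p,r,s=pose()
print(p,s['time'],s['qpos'],r.as_matrix()); pickle.dump((im,p,r),open('w13.pkl','wb'))
for t in ['coupler_mouth','coupler_grip']:
    print(t,[(np.round(r_['position'],4).tolist(),round(r_['conf'],2)) for r_ in arm.place_of('wrist',t)][:4])
E
```

```text
[ 0.4599 -0.0056  0.2601] 13.5 [  24.5422  -18.6253   -8.6107   -0.058   -99.9021 -109.5816] [[ 0.0014 -0.0866  0.9962]
 [ 0.0017  0.9962  0.0866]
 [-1.      0.0016  0.0015]]
coupler_mouth []
coupler_grip [([0.4451, -0.0053, 0.0681], 0.71), ([0.5286, 0.2716, 0.012], 0.5)]
```

View pics/w13.png

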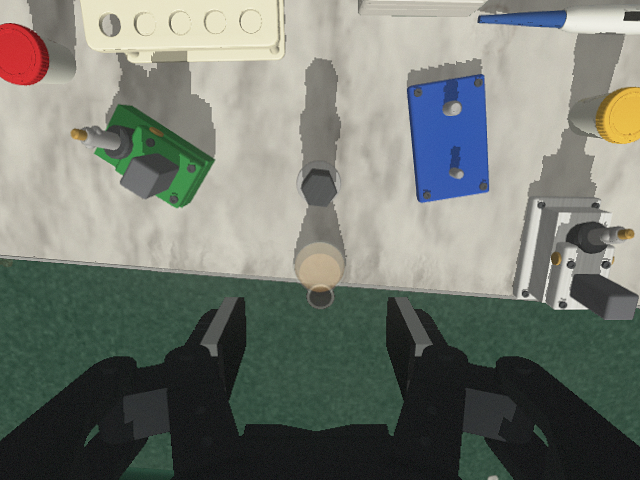

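View pics/s13.png

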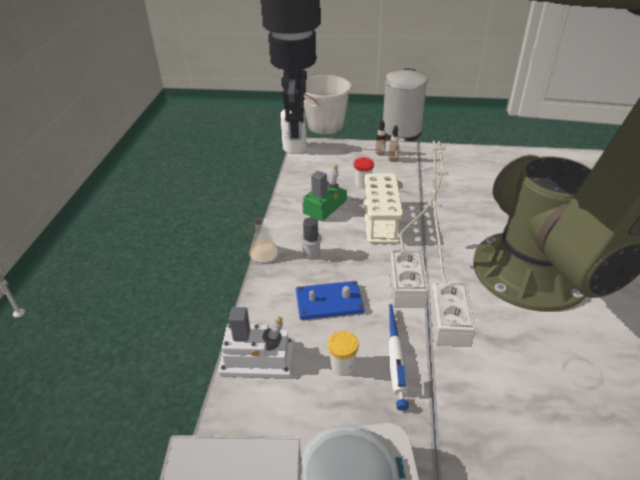

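```bash
python3 - <<'E'
import cv2
a=cv2.imread('pics/w13.png')[150:225,280:360]; cv2.imwrite('pics/w13c.png',cv2.resize(a,None,fx=7,fy=7,interpolation=cv2.INTER_CUBIC))
E
```

```text
(no output)
```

View pics/w13c.png

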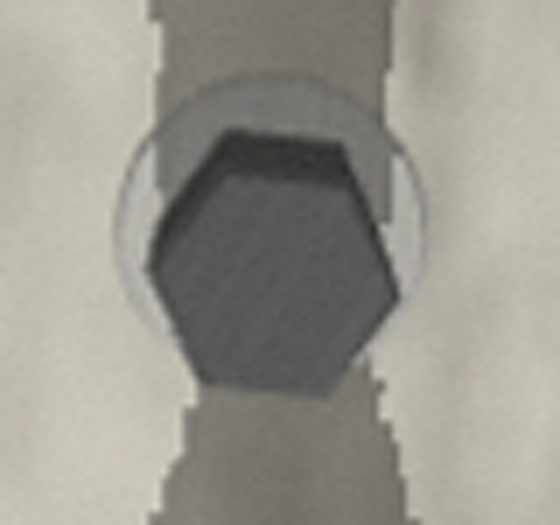

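```bash
python3 - <<'E'
from h import *
import pickle
im,p,r=pickle.load(open('w13.pkl','rb'))
V=onz(im,[(280+a/7,150+b/7) for a,b in((227,172),(346,183),(400,297),(325,395),(203,383),(150,268))],.088)
c=V.mean(0); print(c)
e=np.roll(V,-1,0)-V; print(np.linalg.norm(e,axis=1),np.degrees(np.arctan2(e[:,1],e[:,0]))%60)
d=V-c; print(np.linalg.norm(d,axis=1),np.degrees(np.arctan2(d[:,1],d[:,0]))%60)
print(r.inv().apply(c-p))
C=onz(im,[(280+a/7,150+b/7) for a,b in((115,235),(428,235),(270,75))],.046);print('collar',C.mean(0),r.inv().apply(C-p))
E
```

```text
[ 0.4403 -0.0037  0.088 ]
[0.0147 0.0157 0.0154 0.0154 0.0159 0.0152] [29.7104 30.8877 28.2692 29.2426 29.1434 25.9676]
[0.015  0.0152 0.0156 0.0154 0.0154 0.0156] [28.3002 30.097  28.8793 29.1096 29.1607 27.7362]
[ 0.1721  0.0033 -0.0196]
collar [ 0.433  -0.0045  0.046 ] [[ 0.2141 -0.0186 -0.0198]
 [ 0.2142  0.0249 -0.0198]
 [ 0.2141  0.0029 -0.0416]]
```

```bash
python3 - <<'E'
from h import *
cmd([.4404,-.0049,.115],tgt(29)); cmd([.4404,-.0049,.031],tgt(29))
E
```

```text
d [ 0.2899  0.0031 -0.0393] r [-0.7977  0.0023 -0.0021] dist mm 146.27074682002296
d [ 0.4579  0.0029 -0.0395] r [-0.7977  0.0023 -0.0021] dist mm 229.7896148888342
```

Request:
jog_arm:
  commands:
    - {"dx": 0.0, "dy": 0.003, "dz": -0.039, "rx": -0.22, "ry": 0, "rz": 0, "claw": 0.65}
    - {"dx": 0.06, "dy": 0.003, "dz": -0.039, "rx": -0.44, "ry": 0, "rz": 0, "claw": 0.65}
    - {"dx": 0.13, "dy": 0.003, "dz": -0.039, "rx": -0.66, "ry": 0, "rz": 0, "claw": 0.65}
    - {"dx": 0.2, "dy": 0.003, "dz": -0.039, "rx": -0.798, "ry": 0, "rz": 0, "claw": 0.65}
    - {"dx": 0.26, "dy": 0.003, "dz": -0.039, "rx": -0.798, "ry": 0, "rz": 0, "claw": 0.65}
    - {"dx": 0.29, "dy": 0.003, "dz": -0.039, "rx": -0.798, "ry": 0, "rz": 0, "claw": 0.65}
    - {"dx": 0.29, "dy": 0.003, "dz": -0.039, "rx": -0.798, "ry": 0, "rz": 0, "claw": 0.65}
    - {"dx": 0.29, "dy": 0.003, "dz": -0.039, "rx": -0.798, "ry": 0, "rz": 0, "claw": 0.65}
    - {"dx": 0.29, "dy": 0.003, "dz": -0.039, "rx": -0.798, "ry": 0, "rz": 0, "claw": 0.65}

```text
time: 14.35
ee_pos: [0.4415, -0.0051, 0.117]
tcp_rot: [-6.4, 89.8, 22.6]
wrist_force: [0.2, -0.1, 0.8]
gripper_width: 0.0555
```

```bash
python3 - <<'E'
from h import *
for i in range(2): im=snap('wrist','w14.png')
p,r,s=pose(); print(p,s['time'],s['wrist_force'],r.as_matrix()); 
cv2.imwrite('pics/w14c.png',cv2.resize(im['frame'][100:360,200:430,::-1],None,fx=2.3,fy=2.3,interpolation=cv2.INTER_CUBIC))
print(proj(im,p+r.apply([[.027,0,0],[.027,.0012,0]]) ))
cmd([.4404,-.0049,.031],tgt(29))
E
```

```text
[ 0.4415 -0.0052  0.1171] 14.45 [-1.0483  0.3355  1.0483] [[ 0.0042 -0.4845  0.8748]
 [ 0.0021  0.8748  0.4845]
 [-1.     -0.0001  0.0047]]
[[313.6749 270.5815]
 [315.9629 270.5847]]
d [ 0.1722  0.0016 -0.0025] r [-0.0007  0.009   0.0003] dist mm 86.13036291465507
```

View pics/w14c.png

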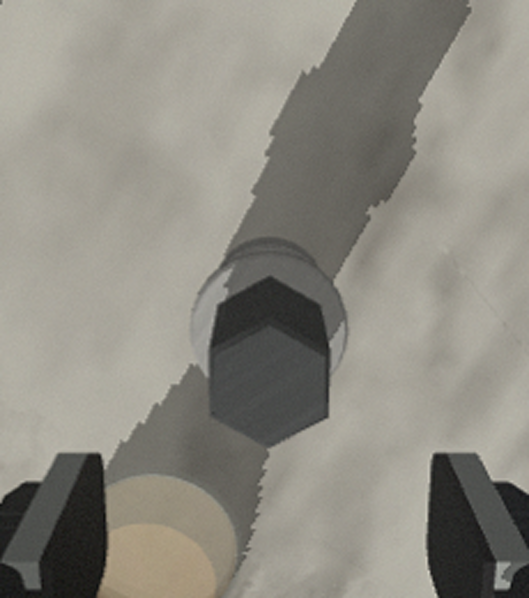

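Request:
jog_arm:
  commands:
    - {"dx": 0.05, "dy": 0.002, "dz": -0.003, "rx": 0, "ry": 0.009, "rz": 0, "claw": 0.65}
    - {"dx": 0.1, "dy": 0.002, "dz": -0.003, "rx": 0, "ry": 0.009, "rz": 0, "claw": 0.65}
    - {"dx": 0.14, "dy": 0.002, "dz": -0.003, "rx": 0, "ry": 0.009, "rz": 0, "claw": 0.65}
    - {"dx": 0.16, "dy": 0.002, "dz": -0.003, "rx": 0, "ry": 0.009, "rz": 0, "claw": 0.65}
    - {"dx": 0.17, "dy": 0.002, "dz": -0.003, "rx": 0, "ry": 0.009, "rz": 0, "claw": 0.65}
    - {"dx": 0.17, "dy": 0.002, "dz": -0.003, "rx": 0, "ry": 0.009, "rz": 0, "claw": 0.65}
    - {"dx": 0.17, "dy": 0.002, "dz": -0.003, "rx": 0, "ry": 0.009, "rz": 0, "claw": 0.65}
    - {"dx": 0.17, "dy": 0.002, "dz": -0.003, "rx": 0, "ry": 0.009, "rz": 0, "claw": 0.65}

```text
time: 15.12
ee_pos: [0.4399, -0.0052, 0.0319]
tcp_rot: [-148.8, 90.0, -119.8]
wrist_force: [0.0, 1.0, -0.0]
gripper_width: 0.0553
```

```bash
python3 - <<'E'
from h import *
for i in range(2): im=snap('wrist','w15.png')
p,r,s=pose(); print(p,s['time'],s['wrist_force'],r.as_matrix()); 
E
```

```text
[ 0.4396 -0.0052  0.0315] 15.2167 [-0.6158  1.083   0.2879] [[-0.0007 -0.484   0.875 ]
 [-0.0002  0.875   0.484 ]
 [-1.      0.0002 -0.0008]]
```

View pics/w15.png

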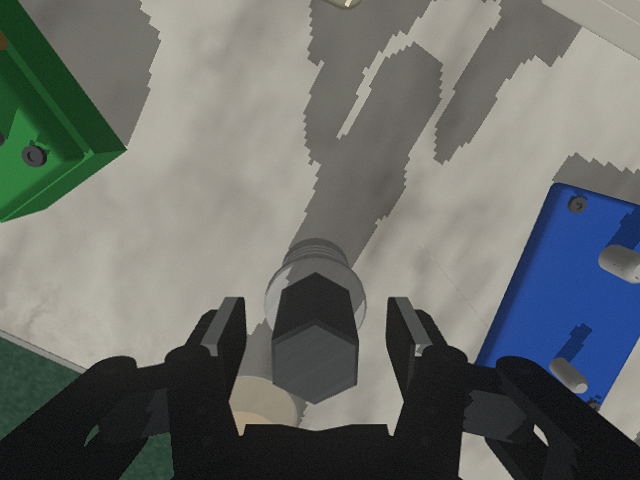

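Request:
jog_arm:
  commands:
    - {"dx": 0, "dy": 0, "dz": 0, "rx": 0, "ry": 0, "rz": 0, "claw": 0.4}
    - {"dx": 0, "dy": 0, "dz": 0, "rx": 0, "ry": 0, "rz": 0, "claw": 0.2}
    - {"dx": 0, "dy": 0, "dz": 0, "rx": 0, "ry": 0, "rz": 0, "claw": 0}
    - {"dx": 0, "dy": 0, "dz": 0, "rx": 0, "ry": 0, "rz": 0, "claw": 0}
    - {"dx": 0, "dy": 0, "dz": 0, "rx": 0, "ry": 0, "rz": 0, "claw": 0}
    - {"dx": 0, "dy": 0, "dz": 0, "rx": 0, "ry": 0, "rz": 0, "claw": 0}
  newtons: 100

```text
time: 15.72
ee_pos: [0.4393, -0.0054, 0.0308]
tcp_rot: [176.0, 89.9, -155.0]
wrist_force: [0.6, 0.1, 4.6]
gripper_width: 0.0268
```

```bash
python3 - <<'E'
from h import *
for i in range(2): im=snap('wrist','w16.png')
p,r,s=pose(); print(p,s['time'],s['wrist_force'],s['gripper_width'],s['qpos'],r.as_matrix()); 
E
```

```text
[ 0.4393 -0.0054  0.0308] 15.8167 [-0.4019  0.0466  5.4096] 0.027011413359442293 [ 25.8676 -20.9042 -34.3526  -0.0011 -76.6576 -86.9118] [[-0.0017 -0.4841  0.875 ]
 [-0.0008  0.875   0.4841]
 [-1.      0.0001 -0.0018]]
```

View pics/w16.png

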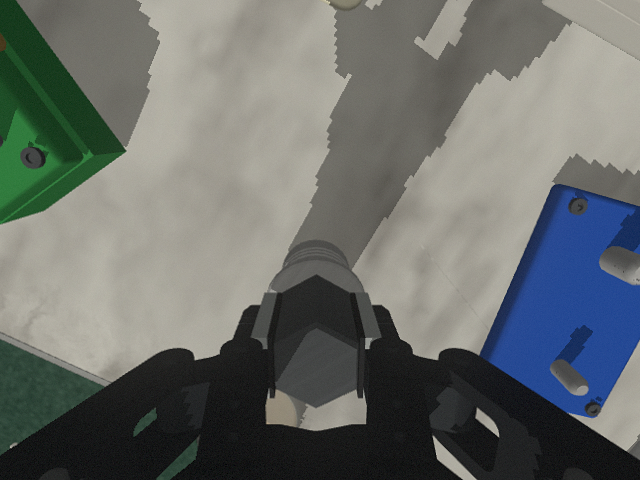

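```bash
python3 - <<'E'
from h import *
im=arm.get_image('wrist'); p,r,s=pose()
cv2.imwrite('pics/w16c.png',cv2.resize(im['frame'][230:420,240:400,::-1],None,fx=3.1,fy=3.1,interpolation=cv2.INTER_CUBIC))
Q=onz(im,[(316,328),(317,406),(274,350),(359,350),(274,385),(359,385)],.088); print(r.inv().apply(Q-p))
E
```

```text
[[-0.0572  0.0011 -0.0131]
 [-0.0572  0.0015  0.0157]
 [-0.0572 -0.0121 -0.0054]
 [-0.0572  0.0146 -0.0054]
 [-0.0572 -0.0125  0.0075]
 [-0.0572  0.015   0.0075]]
```

View pics/w16c.png

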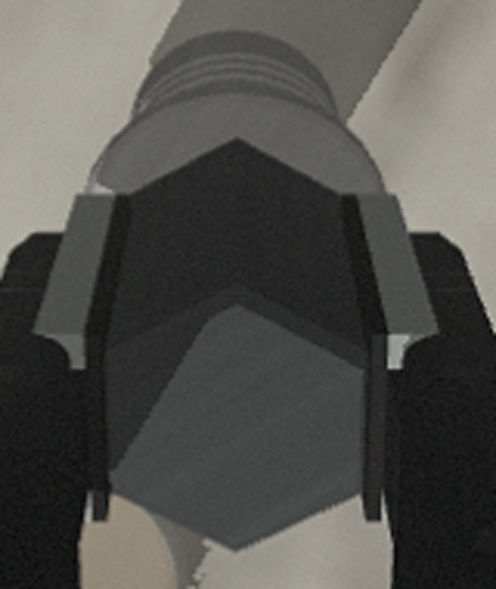

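```bash
cat >> h.py <<'E'
Nf=np.array([0.4661,0.2678,0.064]); yb=np.radians(4.55)
nz=np.array([-np.sin(np.radians(20))*np.cos(yb),-np.sin(np.radians(20))*np.sin(yb),np.cos(np.radians(20))])
RT=tgt(4.55,20)
def tcp_m(m,xm=.0308,zc=.0005): return Nf+m*nz+xm*nz-RT.apply([0,0,zc])
E
python3 - <<'E'
from h import *
print(RT.as_matrix(),nz,tcp_m(.09),tcp_m(.002))
p,r,s=pose()
P1=p+[0,0,.22]; cmd(P1,tgt(29)); P2=tcp_m(.12); print(P2)
cmd(P2,RT)
E
```

```text
[[ 0.3409 -0.0793  0.9367]
 [ 0.0271  0.9968  0.0745]
 [-0.9397  0.      0.342 ]] [-0.3409 -0.0271  0.9397] [0.4244 0.2645 0.1773] [0.4544 0.2669 0.0947]
d [-0.44    0.0001 -0.0008] r [-0.0015 -0.0035 -0.0002] dist mm 219.99999999999994
[0.4142 0.2637 0.2055]
d [-0.3498  0.4951  0.216 ] r [ 0.8053 -0.66   -0.1415] dist mm 321.7854996086625
```

Request:
jog_arm:
  commands:
    - {"dx": -0.04, "dy": 0, "dz": 0, "rx": 0, "ry": 0, "rz": 0, "claw": 0}
    - {"dx": -0.11, "dy": 0, "dz": 0, "rx": 0, "ry": 0, "rz": 0, "claw": 0}
    - {"dx": -0.19, "dy": 0, "dz": 0, "rx": 0, "ry": 0, "rz": 0, "claw": 0}
    - {"dx": -0.27, "dy": 0, "dz": 0, "rx": 0, "ry": 0, "rz": 0, "claw": 0}
    - {"dx": -0.34, "dy": 0.02, "dz": 0.01, "rx": 0, "ry": 0, "rz": 0, "claw": 0}
    - {"dx": -0.39, "dy": 0.07, "dz": 0.03, "rx": 0.1, "ry": -0.08, "rz": -0.02, "claw": 0}
    - {"dx": -0.4, "dy": 0.14, "dz": 0.06, "rx": 0.23, "ry": -0.19, "rz": -0.04, "claw": 0}
    - {"dx": -0.4, "dy": 0.21, "dz": 0.09, "rx": 0.36, "ry": -0.3, "rz": -0.06, "claw": 0}
    - {"dx": -0.4, "dy": 0.28, "dz": 0.12, "rx": 0.48, "ry": -0.4, "rz": -0.08, "claw": 0}
    - {"dx": -0.4, "dy": 0.35, "dz": 0.15, "rx": 0.6, "ry": -0.5, "rz": -0.1, "claw": 0}
    - {"dx": -0.39, "dy": 0.42, "dz": 0.18, "rx": 0.7, "ry": -0.58, "rz": -0.12, "claw": 0}
    - {"dx": -0.37, "dy": 0.47, "dz": 0.2, "rx": 0.8, "ry": -0.66, "rz": -0.14, "claw": 0}

```text
time: 16.87
ee_pos: [0.412, 0.2518, 0.2152]
tcp_rot: [0.6, 69.9, 5.2]
wrist_force: [0.8, -0.1, -1.5]
gripper_width: 0.0266
```

```bash
python3 - <<'E'
from h import *
for i in range(4): im=snap('side','s17.png')
p,r,s=pose(); print(p,s['time'],s['wrist_force'],s['gripper_width'],s['qpos'])
cmd(tcp_m(.075),RT)
E
```

```text
[0.4121 0.2492 0.2134] 17.0667 [-0.1971 -0.5538 -0.6727] 0.026478965118000703 [  69.7125  -34.2872  -32.7475   18.0463  -83.2952 -155.6234]
d [0.1069 0.0286 0.0012] r [ 0.0121 -0.0064  0.0005] dist mm 55.34024675555315
```

View pics/s17.png

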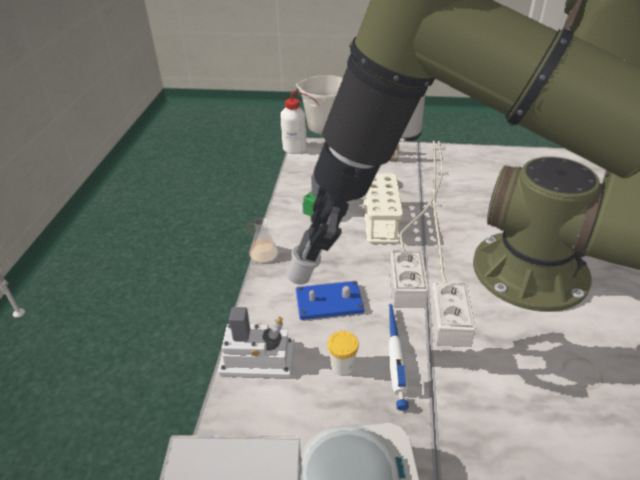

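```bash
cat >> h.py <<'E'
RT=RT*Ro.from_euler('x',-15,degrees=True)
E
python3 - <<'E'
from h import *
p,r,s=pose(); print(p)
cmd(tcp_m(.075),RT)
E
```

```text
[0.4121 0.2492 0.2134]
d [0.1069 0.0283 0.0013] r [-0.4879 -0.0064 -0.0003] dist mm 55.30710783222187
```

Request:
jog_arm:
  commands:
    - {"dx": 0.02, "dy": 0.014, "dz": 0, "rx": -0.15, "ry": -0.003, "rz": 0, "claw": 0}
    - {"dx": 0.05, "dy": 0.028, "dz": 0.001, "rx": -0.3, "ry": -0.006, "rz": 0, "claw": 0}
    - {"dx": 0.08, "dy": 0.028, "dz": 0.001, "rx": -0.45, "ry": -0.006, "rz": 0, "claw": 0}
    - {"dx": 0.1, "dy": 0.028, "dz": 0.001, "rx": -0.488, "ry": -0.006, "rz": 0, "claw": 0}
    - {"dx": 0.107, "dy": 0.028, "dz": 0.001, "rx": -0.488, "ry": -0.006, "rz": 0, "claw": 0}
    - {"dx": 0.107, "dy": 0.028, "dz": 0.001, "rx": -0.488, "ry": -0.006, "rz": 0, "claw": 0}
    - {"dx": 0.107, "dy": 0.028, "dz": 0.001, "rx": -0.488, "ry": -0.006, "rz": 0, "claw": 0}
    - {"dx": 0.107, "dy": 0.028, "dz": 0.001, "rx": -0.488, "ry": -0.006, "rz": 0, "claw": 0}

```text
time: 17.73
ee_pos: [0.431, 0.2642, 0.1662]
tcp_rot: [-14.3, 69.8, 5.0]
wrist_force: [0.1, 0.4, -1.3]
gripper_width: 0.0267
```

```bash
python3 - <<'E'
from h import *
for i in range(4): im=snap('side','s18.png')
w=snap('wrist','w18.png')
p,r,s=pose(); print(p,s['time'],s['wrist_force'],s['gripper_width'],s['qpos'],s['joint_velocities'])
cmd(tcp_m(.075),RT)
cv2.imwrite('pics/s18c.png',cv2.resize(im['frame'][260:380,200:360,::-1],None,fx=5,fy=5,interpolation=cv2.INTER_CUBIC))
print(proj(im,[Nf,Nf+.044*nz, p+r.apply([.0308,0,0]),p+r.apply([-.057,0,0])]))
E
```

```text
[0.4306 0.2645 0.1655] 17.9833 [ 0.0117 -0.6141 -1.9001] 0.026531093055616784 [  67.8915  -30.884   -35.8306   18.3973  -76.2973 -141.5653] [ 0.0738  0.1106 -0.2448 -0.0255  0.0314  0.133 ]
d [ 0.0034  0.0016 -0.0031] r [-0.0077  0.0055 -0.0031] dist mm 2.4475323217323317
[[272.6428 334.4791]
 [280.2483 317.5353]
 [285.4623 303.7731]
 [303.1872 264.4012]]
```

View pics/s18c.png

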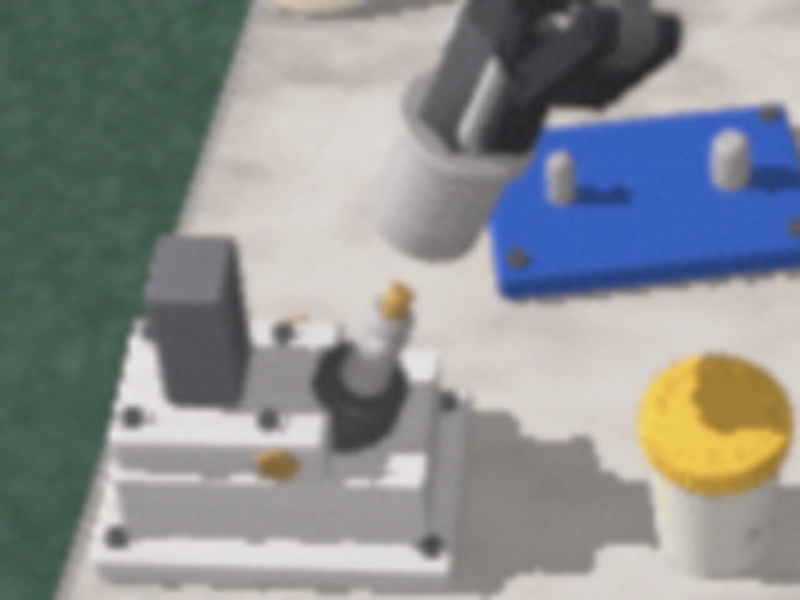

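View pics/w18.png

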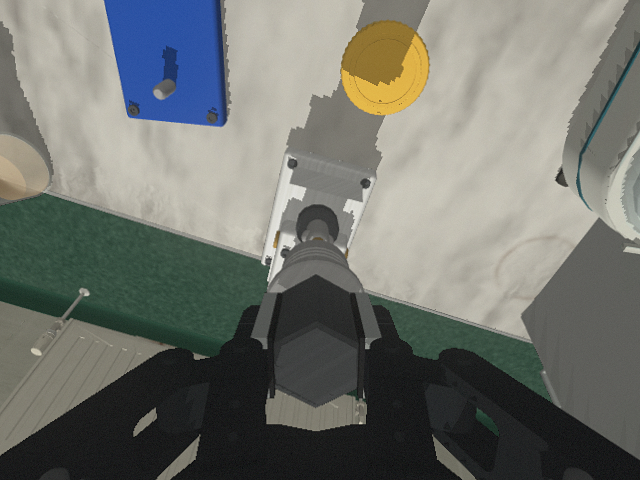

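Request:
jog_arm:
  commands:
    - {"dx": 0.01, "dy": 0.0016, "dz": -0.003, "rx": -0.008, "ry": 0.0055, "rz": -0.003, "claw": 0}
    - {"dx": 0.025, "dy": 0.0016, "dz": -0.003, "rx": -0.008, "ry": 0.0055, "rz": -0.003, "claw": 0}
    - {"dx": 0.04, "dy": 0.0016, "dz": -0.003, "rx": -0.008, "ry": 0.0055, "rz": -0.003, "claw": 0}
    - {"dx": 0.05, "dy": 0.0016, "dz": -0.003, "rx": -0.008, "ry": 0.0055, "rz": -0.003, "claw": 0}
    - {"dx": 0.05, "dy": 0.0016, "dz": -0.003, "rx": -0.008, "ry": 0.0055, "rz": -0.003, "claw": 0}
    - {"dx": 0.05, "dy": 0.0016, "dz": -0.003, "rx": -0.008, "ry": 0.0055, "rz": -0.003, "claw": 0}
    - {"dx": 0.05, "dy": 0.0016, "dz": -0.003, "rx": -0.008, "ry": 0.0055, "rz": -0.003, "claw": 0}

```text
time: 18.57
ee_pos: [0.4378, 0.2652, 0.1411]
tcp_rot: [-15.1, 70.0, 4.4]
wrist_force: [-0.4, 0.0, -1.1]
gripper_width: 0.027
```

```bash
python3 - <<'E'
from h import *
for i in range(4): im=snap('side','s19.png')
w=snap('wrist','w19.png')
p,r,s=pose(); print(p,s['time'],s['wrist_force'],s['qpos'])
cmd(tcp_m(.05),RT)
print('m',(p-tcp_m(0))@nz)
cv2.imwrite('pics/s19c.png',cv2.resize(im['frame'][270:370,220:340,::-1],None,fx=6,fy=6,interpolation=cv2.INTER_CUBIC))
cv2.imwrite('pics/w19c.png',cv2.resize(w['frame'][130:330,230:410,::-1],None,fx=3,fy=3,interpolation=cv2.INTER_CUBIC))
E
```

```text
[0.4376 0.2654 0.1413] 18.8167 [ 0.3914 -0.3857 -0.862 ] [  66.8388  -29.5248  -37.4393   18.4225  -73.3384 -141.2373]
d [ 0.0031  0.     -0.0001] r [ 0.0006 -0.0003  0.0002] dist mm 1.5661219665711459
m 0.05156523409309087
```

View pics/s19c.png

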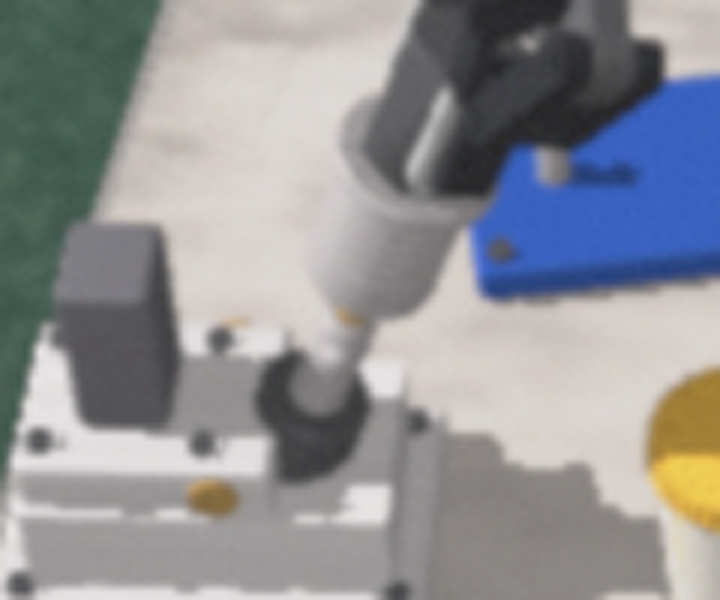

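View pics/w19c.png

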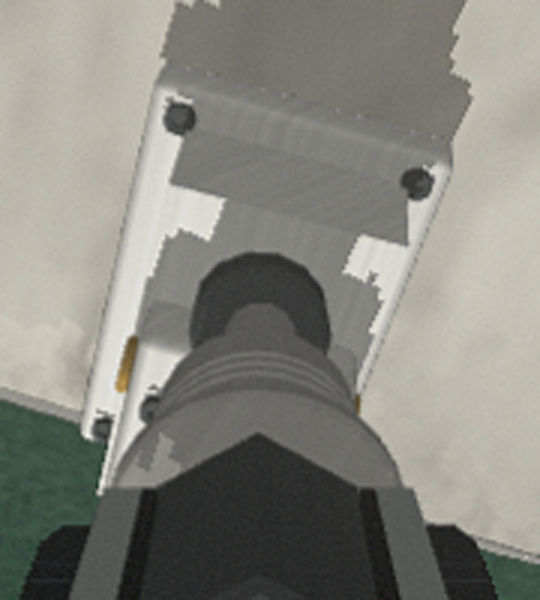

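```bash
python3 - <<'E'
from h import *
im=arm.get_image('side'); p,r,s=pose()
R=r.as_matrix(); f=8
img=cv2.resize(im['frame'][275:350,250:340,::-1],None,fx=f,fy=f,interpolation=cv2.INTER_CUBIC)
def circ(c,u,v,rad,col):
    t=np.linspace(0,2*np.pi,40); P=c+rad*(np.cos(t)[:,None]*u+np.sin(t)[:,None]*v)
    q=((proj(im,P)-[250,275]+.5)*f).astype(int); cv2.polylines(img,[q.reshape(-1,1,2)],True,col,1)
M=p+r.apply([.0308,0,.0005])
for d,rad in((0,18),(.04,22),(.046,22)): circ(M-R[:,0]*d,R[:,1],R[:,2],rad/1000,(0,0,255))
u=np.cross(nz,[0,1,0]);u/=np.linalg.norm(u);v=np.cross(nz,u)
for d,rad in((0,8),(.03,8),(0,16)): circ(Nf+nz*d,u,v,rad/1000,(0,255,0))
cv2.imwrite('pics/ov.png',img)
E
```

```text
(no output)
```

View pics/ov.png

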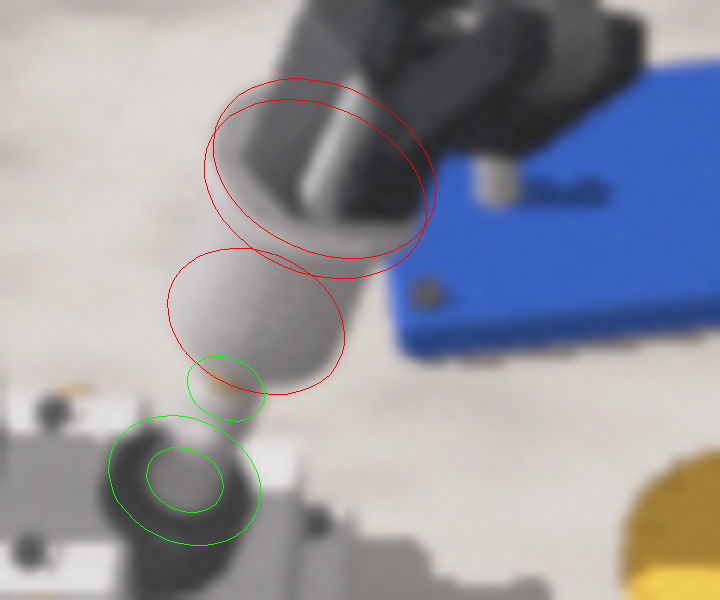

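Request:
jog_arm:
  commands:
    - {"dx": 0.008, "dy": 0, "dz": 0, "rx": 0, "ry": 0, "rz": 0, "claw": 0}
    - {"dx": 0.018, "dy": 0, "dz": 0, "rx": 0, "ry": 0, "rz": 0, "claw": 0}
    - {"dx": 0.03, "dy": 0, "dz": 0, "rx": 0, "ry": 0, "rz": 0, "claw": 0}
    - {"dx": 0.042, "dy": 0, "dz": 0, "rx": 0, "ry": 0, "rz": 0, "claw": 0}
    - {"dx": 0.05, "dy": 0, "dz": 0, "rx": 0, "ry": 0, "rz": 0, "claw": 0}
    - {"dx": 0.054, "dy": 0, "dz": 0, "rx": 0, "ry": 0, "rz": 0, "claw": 0}
    - {"dx": 0.054, "dy": 0, "dz": 0, "rx": 0, "ry": 0, "rz": 0, "claw": 0}
    - {"dx": 0.054, "dy": 0, "dz": 0, "rx": 0, "ry": 0, "rz": 0, "claw": 0}
  newtons: 120

```text
time: 19.53
ee_pos: [0.4469, 0.2661, 0.1157]
tcp_rot: [-15.1, 70.0, 4.5]
wrist_force: [0.4, 0.6, -0.6]
gripper_width: 0.0267
```

```bash
python3 - <<'E'
from h import *
for i in range(2): im=snap('side','s20.png')
p,r,s=pose(); print(p,s['time'],'tool force',r.inv().apply(s['wrist_force']),s['wrist_force'],s['ft_torque'])
print('m',(p-tcp_m(0))@nz); cmd(tcp_m(.02),RT)
cv2.imwrite('pics/s20c.png',cv2.resize(im['frame'][270:370,220:340,::-1],None,fx=6,fy=6,interpolation=cv2.INTER_CUBIC))
E
```

```text
[0.4468 0.2661 0.1158] 19.6333 tool force [ 1.2627  1.3368 -0.4369] [-0.3829  1.1506 -1.4498] [0.2906 1.2728 0.1681]
m 0.024490048334828166
d [ 0.009   0.0001 -0.    ] r [ 0.0007 -0.0006  0.0006] dist mm 4.49035831564265
```

View pics/s20c.png

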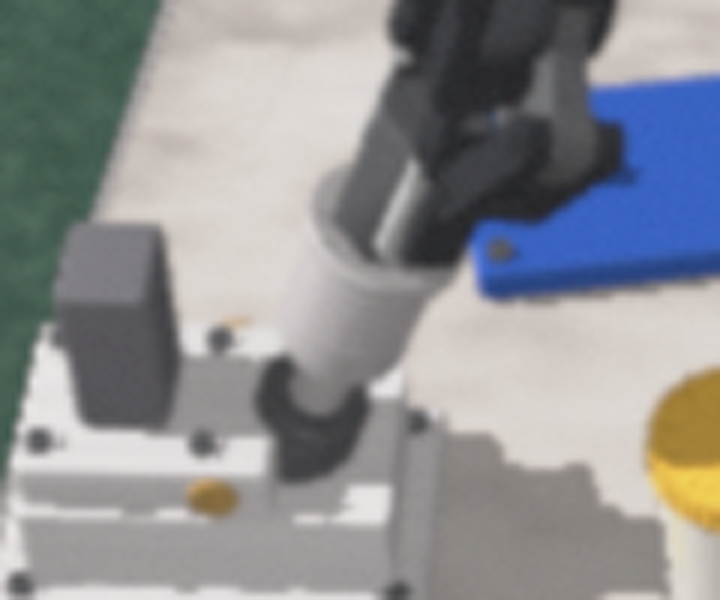

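Request:
jog_arm:
  commands:
    - {"dx": 0.006, "dy": 0, "dz": 0, "rx": 0, "ry": 0, "rz": 0, "claw": 0}
    - {"dx": 0.012, "dy": 0, "dz": 0, "rx": 0, "ry": 0, "rz": 0, "claw": 0}
    - {"dx": 0.018, "dy": 0, "dz": 0, "rx": 0, "ry": 0, "rz": 0, "claw": 0}
    - {"dx": 0.024, "dy": 0, "dz": 0, "rx": 0, "ry": 0, "rz": 0, "claw": 0}
    - {"dx": 0.03, "dy": 0, "dz": 0, "rx": 0, "ry": 0, "rz": 0, "claw": 0}
    - {"dx": 0.035, "dy": 0, "dz": 0, "rx": 0, "ry": 0, "rz": 0, "claw": 0}
    - {"dx": 0.035, "dy": 0, "dz": 0, "rx": 0, "ry": 0, "rz": 0, "claw": 0}

```text
time: 20.22
ee_pos: [0.4529, 0.2664, 0.0991]
tcp_rot: [-15.2, 70.0, 4.4]
wrist_force: [-6.1, -1.7, 5.4]
gripper_width: 0.0265
```

```bash
python3 - <<'E'
from h import *
for i in range(2): im=snap('side','s21.png')
p,r,s=pose(); print(p,s['time'],'tool force',r.inv().apply(s['wrist_force']),s['wrist_force'],s['ft_torque'])
print('m',(p-tcp_m(0))@nz); cmd(tcp_m(.002),RT)
cv2.imwrite('pics/s21c.png',cv2.resize(im['frame'][270:370,220:340,::-1],None,fx=6,fy=6,interpolation=cv2.INTER_CUBIC))
E
```

```text
[0.4528 0.2664 0.0994] 20.3167 tool force [-5.4505  0.7143 -3.174 ] [-4.8921 -0.5177  4.0115] [-0.1728  2.1628 -0.0312]
m 0.00706524722631587
d [0.0101 0.0005 0.    ] r [ 0.0005 -0.0009  0.0013] dist mm 5.070727306807905
```

View pics/s21c.png

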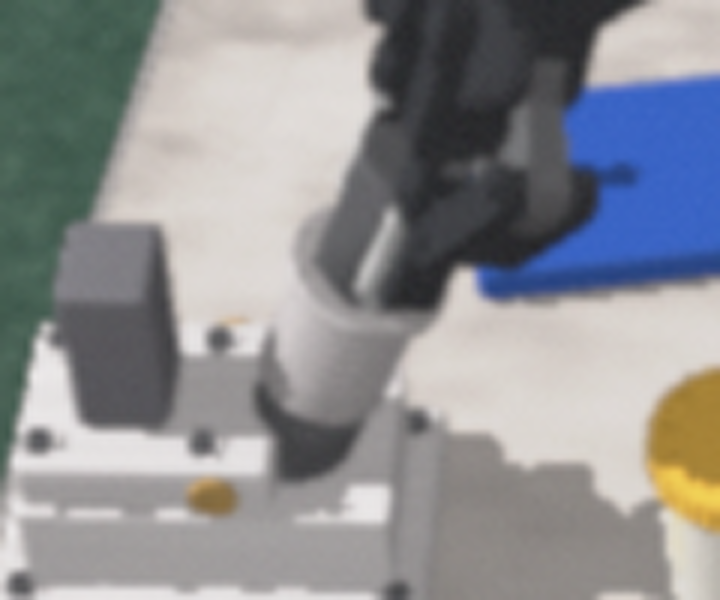

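Request:
jog_arm:
  commands:
    - {"dx": 0.004, "dy": 0, "dz": 0, "rx": 0, "ry": 0, "rz": 0, "claw": 0}
    - {"dx": 0.008, "dy": 0, "dz": 0, "rx": 0, "ry": 0, "rz": 0, "claw": 0}
    - {"dx": 0.012, "dy": 0, "dz": 0, "rx": 0, "ry": 0, "rz": 0, "claw": 0}
    - {"dx": 0.014, "dy": 0, "dz": 0, "rx": 0, "ry": 0, "rz": 0, "claw": 0}
    - {"dx": 0.014, "dy": 0, "dz": 0, "rx": 0, "ry": 0, "rz": 0, "claw": 0}
    - {"dx": 0.014, "dy": 0, "dz": 0, "rx": 0, "ry": 0, "rz": 0, "claw": 0}

```text
time: 20.82
ee_pos: [0.4556, 0.2669, 0.0945]
tcp_rot: [-15.0, 69.9, 4.6]
wrist_force: [-7.7, -1.6, 9.2]
gripper_width: 0.0268
```

```bash
python3 - <<'E'
from h import *
for i in range(2): im=snap('side','s22.png')
p,r,s=pose(); print(p,s['time'],'tool force',r.inv().apply(s['wrist_force']),s['wrist_force'],s['ft_torque'],s['gripper_width'])
print('m',(p-tcp_m(0))@nz); cmd(tcp_m(.0),RT)
E
```

```text
[0.4556 0.2669 0.0945] 20.9167 tool force [-11.2092   0.7023  -3.9342] [-7.5383 -0.9431  9.1597] [-0.536   2.3563 -0.1238] 0.02659958729083229
m 0.0014418086906955918
d [ 0.0029  0.0003 -0.0021] r [0.0002 0.0029 0.0005] dist mm 1.7764041864816909
```

Request:
jog_arm:
  commands:
    - {"dx": 0.003, "dy": 0, "dz": 0, "rx": 0, "ry": 0, "rz": 0, "claw": 0}
    - {"dx": 0.005, "dy": 0, "dz": 0, "rx": 0, "ry": 0, "rz": 0, "claw": 0}
    - {"dx": 0.005, "dy": 0, "dz": 0, "rx": 0, "ry": 0, "rz": 0, "claw": 0}
    - {"dx": 0.005, "dy": 0, "dz": 0, "rx": 0, "ry": 0, "rz": 0, "claw": 0}

```text
time: 21.25
ee_pos: [0.4567, 0.2673, 0.0946]
tcp_rot: [-14.8, 69.8, 4.7]
wrist_force: [-19.2, -4.4, 21.3]
gripper_width: 0.0265
```

```bash
python3 - <<'E'
from h import *
for i in range(3): im=snap('side','s23.png')
p,r,s=pose(); print(p,s['time'],'tool force',r.inv().apply(s['wrist_force']),s['wrist_force'],s['ft_torque'],s['gripper_width'])
print('m',(p-tcp_m(0))@nz,'ang',np.degrees(np.arccos(-r.as_matrix()[:,0]@nz))); cmd(tcp_m(.0),RT)
w=snap('wrist','w23.png')
cv2.imwrite('pics/s23c.png',cv2.resize(im['frame'][270:370,220:340,::-1],None,fx=6,fy=6,interpolation=cv2.INTER_CUBIC))
for c in ('side','wrist'):
  for t in ['coupler_mouth','nipple','coupler_grip','block_front_hole','block_rear_hole','cup_a']:
    print(c,t,[(np.round(r_['position'],4).tolist(),round(r_['conf'],2)) for r_ in arm.place_of(c,t)][:3])
E
```

```text
[0.4567 0.2673 0.0946] 21.4 tool force [-27.1466   0.6128 -11.6906] [-19.8544  -4.0463  21.527 ] [-1.5185  4.9373 -0.3787] 0.026304820462178483
m 0.0012223920061792334 ang 0.19057403701696563
d [ 0.0024  0.0003 -0.0042] r [-0.0007  0.0063 -0.0004] dist mm 2.4477179771204876
side coupler_mouth [([0.4716, 0.2672, 0.0676], 0.81)]
side nipple [([0.4659, 0.2698, 0.0649], 0.63)]
side coupler_grip [([0.4448, 0.2647, 0.1278], 0.93)]
side block_front_hole [([0.4639, 0.2697, 0.0146], 0.65)]
side block_rear_hole [([0.5288, 0.2726, 0.015], 0.83)]
side cup_a [([0.353, 0.2709, -0.0004], 0.69)]
wrist coupler_mouth [([0.466, 0.2689, 0.0638], 0.78)]
wrist nipple []
wrist coupler_grip [([0.4488, 0.2676, 0.1288], 0.74)]
wrist block_front_hole [([0.4696, 0.2653, 0.0127], 0.8)]
wrist block_rear_hole []
wrist cup_a [([0.3519, 0.2658, 0.0025], 0.92)]
```

View pics/s23c.png

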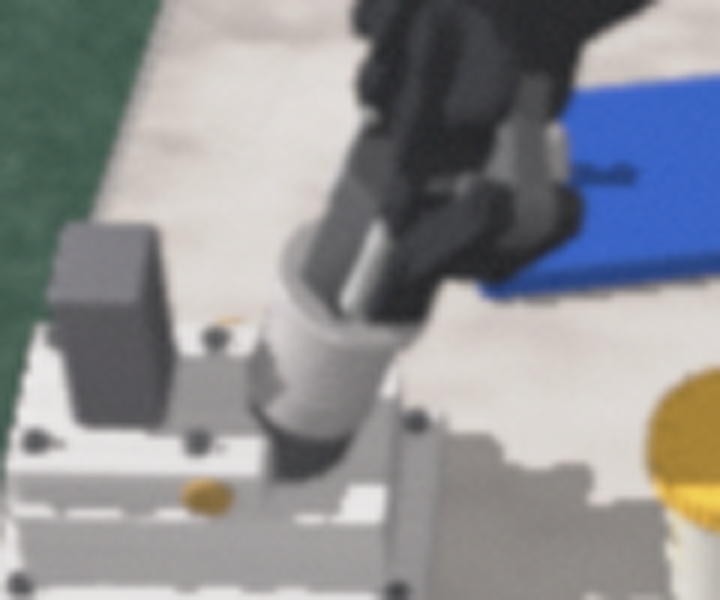

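View pics/w23.png

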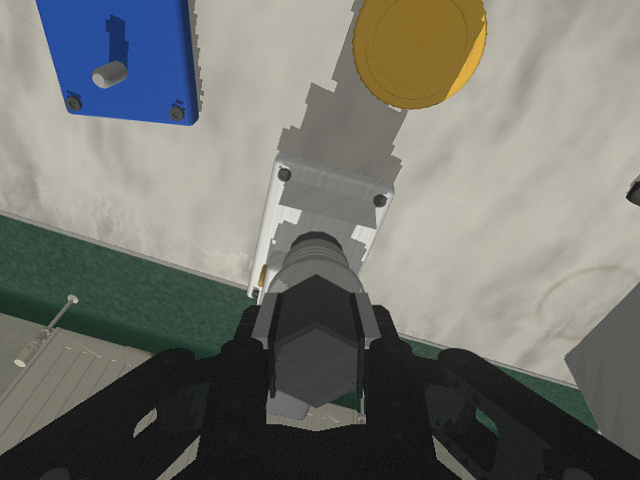

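Request:
jog_arm:
  commands:
    - {"dx": -0.001, "dy": 0, "dz": -0.001, "rx": 0, "ry": 0, "rz": 0, "claw": 0}
    - {"dx": -0.001, "dy": 0, "dz": -0.001, "rx": 0, "ry": 0, "rz": 0, "claw": 0}
    - {"dx": -0.001, "dy": 0, "dz": -0.001, "rx": 0, "ry": 0, "rz": 0, "claw": 0}
    - {"dx": -0.001, "dy": 0, "dz": -0.001, "rx": 0, "ry": 0, "rz": 0, "claw": 0}
    - {"dx": -0.001, "dy": 0, "dz": -0.001, "rx": 0, "ry": 0, "rz": 0, "claw": 0}
    - {"dx": -0.001, "dy": 0, "dz": -0.001, "rx": 0, "ry": 0, "rz": 0, "claw": 0}
    - {"dx": -0.001, "dy": 0, "dz": -0.001, "rx": 0, "ry": 0, "rz": 0, "claw": 0}
    - {"dx": -0.001, "dy": 0, "dz": -0.001, "rx": 0, "ry": 0, "rz": 0, "claw": 0}
    - {"dx": -0.001, "dy": 0, "dz": -0.001, "rx": 0, "ry": 0, "rz": 0, "claw": 0}
    - {"dx": -0.001, "dy": 0, "dz": -0.001, "rx": 0, "ry": 0, "rz": 0, "claw": 0}
    - {"dx": -0.001, "dy": 0, "dz": -0.001, "rx": 0, "ry": 0, "rz": 0, "claw": 0}
    - {"dx": -0.001, "dy": 0, "dz": -0.001, "rx": 0, "ry": 0, "rz": 0, "claw": 0}

```text
time: 23.05
ee_pos: [0.4565, 0.2673, 0.0947]
tcp_rot: [-14.8, 69.8, 4.8]
wrist_force: [-12.0, -4.2, 16.9]
gripper_width: 0.0264
```

```bash
python3 - <<'E'
from h import *
p,r,s=pose(); print(p,s['time'],'tool force',r.inv().apply(s['wrist_force']),s['ft_torque'],s['gripper_width'])
print('m',(p-tcp_m(0))@nz,'ang',np.degrees(np.arccos(-r.as_matrix()[:,0]@nz)))
im=arm.get_image('side'); f=8
img=cv2.resize(im['frame'][275:350,230:320,::-1],None,fx=f,fy=f,interpolation=cv2.INTER_CUBIC); R=r.as_matrix()
M=p+r.apply([.0308,0,.0005])
for d,rad in((0,18),(.04,22),(.046,22)):
    t=np.linspace(0,2*np.pi,40); P=M-R[:,0]*d+rad/1000*(np.cos(t)[:,None]*R[:,1]+np.sin(t)[:,None]*R[:,2])
    q=((proj(im,P)-[230,275]+.5)*f).astype(int); cv2.polylines(img,[q.reshape(-1,1,2)],True,(0,0,255),1)
cv2.imwrite('pics/ov2.png',img)
E
```

```text
[0.4565 0.2673 0.0947] 23.05 tool force [-20.09    -1.6429  -6.3883] [-1.0365  3.0974 -0.3369] 0.026401521795671627
m 0.001303245935284936 ang 0.23769429498131342
```

View pics/ov2.png

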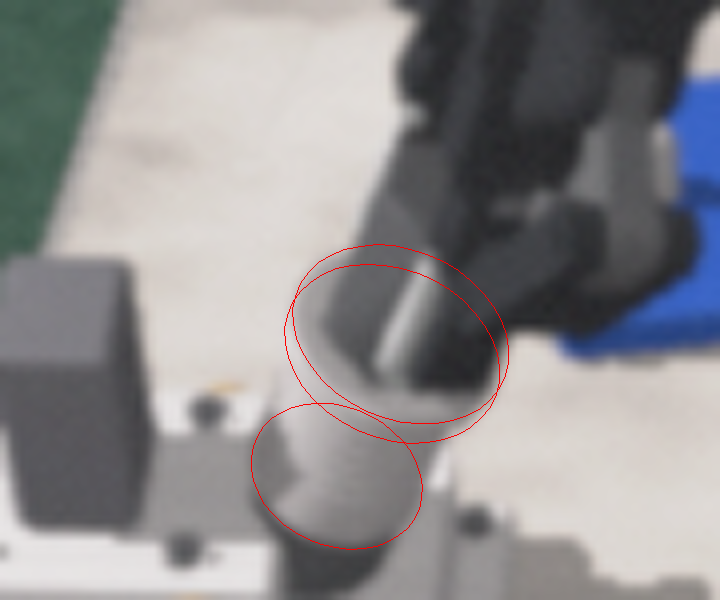

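Request:
jog_arm:
  commands:
    - {"dx": 0, "dy": 0, "dz": 0, "rx": 0, "ry": 0, "rz": 0, "claw": 0}
    - {"dx": 0, "dy": 0, "dz": 0, "rx": 0, "ry": 0, "rz": 0, "claw": 0}
    - {"dx": 0, "dy": 0, "dz": 0, "rx": 0, "ry": 0, "rz": 0, "claw": 0}
    - {"dx": 0, "dy": 0, "dz": 0, "rx": 0, "ry": 0, "rz": 0, "claw": 0}
    - {"dx": 0, "dy": 0, "dz": 0, "rx": 0, "ry": 0, "rz": 0, "claw": 0}
    - {"dx": 0, "dy": 0, "dz": 0, "rx": 0, "ry": 0, "rz": 0, "claw": 0}
    - {"dx": 0, "dy": 0, "dz": 0, "rx": 0, "ry": 0, "rz": 0, "claw": 0}
    - {"dx": 0, "dy": 0, "dz": 0, "rx": 0, "ry": 0, "rz": 0, "claw": 0}
    - {"dx": 0, "dy": 0, "dz": 0, "rx": 0, "ry": 0, "rz": 0, "claw": 0}
    - {"dx": 0, "dy": 0, "dz": 0, "rx": 0, "ry": 0, "rz": 0, "claw": 0}
    - {"dx": 0, "dy": 0, "dz": 0, "rx": 0, "ry": 0, "rz": 0, "claw": 0}
    - {"dx": 0, "dy": 0, "dz": 0, "rx": 0, "ry": 0, "rz": 0, "claw": 0}

```text
time: 24.1
ee_pos: [0.4565, 0.2673, 0.0946]
tcp_rot: [-14.8, 69.8, 4.8]
wrist_force: [-12.4, -3.6, 17.6]
gripper_width: 0.0268
```

Request:
jog_arm:
  commands:
    - {"dx": 0, "dy": 0, "dz": 0, "rx": 0, "ry": 0, "rz": 0, "claw": 0}
    - {"dx": 0, "dy": 0, "dz": 0, "rx": 0, "ry": 0, "rz": 0, "claw": 0}
    - {"dx": 0, "dy": 0, "dz": 0, "rx": 0, "ry": 0, "rz": 0, "claw": 0}
    - {"dx": 0, "dy": 0, "dz": 0, "rx": 0, "ry": 0, "rz": 0, "claw": 0}
    - {"dx": 0, "dy": 0, "dz": 0, "rx": 0, "ry": 0, "rz": 0, "claw": 0}
    - {"dx": 0, "dy": 0, "dz": 0, "rx": 0, "ry": 0, "rz": 0, "claw": 0}
    - {"dx": 0, "dy": 0, "dz": 0, "rx": 0, "ry": 0, "rz": 0, "claw": 0}
    - {"dx": 0, "dy": 0, "dz": 0, "rx": 0, "ry": 0, "rz": 0, "claw": 0}
    - {"dx": 0, "dy": 0, "dz": 0, "rx": 0, "ry": 0, "rz": 0, "claw": 0}
    - {"dx": 0, "dy": 0, "dz": 0, "rx": 0, "ry": 0, "rz": 0, "claw": 0}
    - {"dx": 0, "dy": 0, "dz": 0, "rx": 0, "ry": 0, "rz": 0, "claw": 0}
    - {"dx": 0, "dy": 0, "dz": 0, "rx": 0, "ry": 0, "rz": 0, "claw": 0}

```text
time: 25.1
ee_pos: [0.4565, 0.2673, 0.0946]
tcp_rot: [-14.8, 69.8, 4.8]
wrist_force: [-11.5, -3.4, 16.8]
gripper_width: 0.0263
```

```bash
python3 - <<'E'
from h import *
p,r,s=pose(); print(r.inv().apply(s['wrist_force']),s['time'])
print(arm.sign_off())
E
```

```text
[-19.8596  -1.0225  -5.612 ] 25.1
the job is handed in; nothing more can be done
None
```

The job is handed in at 25.1 s. The valve block sits on the base's pegs, and the coupler is snapped on and held pressed home. `sign_off` gave no verdict.

**What I did**
- I set the silver block on the two pegs of the aluminium base and let go of it.
- I gripped the coupler by its hexagon and pushed it along the leaning nipple until it hit a hard stop. I then held it there for more than 3.5 s, until hand-in.

**Last checks**
- **Push:** The axial force was about 20 N at hand-in. It rose with the spring on the way in: 5.5 N at about 7 mm from the foot, 11 N at about 1.4 mm. After that it climbed steeply with almost no further travel, which indicates the pin is right in. I had no direct reading of the pin joint.
- **Angle:** The tool was within 0.3° of the nipple axis I had assumed, and the side view matched a coupler that had not slipped in the jaws.
- **Block:** It moved about 1 mm on the pegs under the push, by my estimate from the side view. The side-camera network placed both its holes within about 2 mm of the peg feet, but the wrist-camera network put the front hole about 6 mm away. I trusted the side view because the wrist view was partly blocked.
- **Cups:** I never went near them. The one beside the base read where it began, within the networks' error; I did not re-measure the other at the end.

**What went wrong or disagreed**
- **First grasp missed:** The fingers closed on top of the grip post because the real fingertips lie about 37 mm farther back than the description says. I corrected for that afterwards.
- **Mouth position:** The side-camera network put the coupler mouth about 6 mm off the foot, the wrist camera about 1 mm. The force and overlay checks agree with the wrist camera.

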